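Go and no-go check of a box of pillars

TASK

Lever the cover of the pillar box up with the blade, not with the fingers, swing it right back and lay the blade back on its rubber mat. Then check the pillars one at a time, working along the box from the robot's left to its right: keep each upright, push it low down through the go gap of the gauge and on against the no-go gap behind it, without ramming it. Stand those that the no-go gap stops in the long tray and any that slips into it in the square tray, and leave the meter, reel and bottle where they are.

Things in the scene. Friction and masses are not known exactly. Their poses are not given: they have to be found in the camera images.
- box: Grey box, 70 (x) by 190 (y) by 38 mm high, under a deep hinged cover; fixed. Origin under its centre, +x to the hinge side, away from the robot, +y to the robot's left. Floor 4 thick; four cells in a row, centres at y = 67.5, 22.5, -22.5, -67.5 mm, x = 0, dividers 25 high, walls 3. Pillars stand on the floor of the cells, up to 8 mm off their centres.
- lid (a joint): Hinge of the black cover of the box (70 by 190 by 58 mm high, hollow and open below, walls 3, 90 g), rad: 0 shut, its rim on the box's front wall, 1.85 fully back. The axis runs along the box's y at box x = 35, z = 38 mm. Stiff (0.06 N m): the cover stays where it is left. Beyond about 1.2 rad the pillars are free from above.
- rim (a point): Middle of the cover's lower front outer edge, 70 mm from the hinge axis (level with it, z = 38, towards the robot, when shut).
- notch (a point): Middle of the pry notch, on the outer front face of the box: an opening 60 mm wide along y, from z = 26 to z = 38, between the lowered front wall (3 thick) and the cover's rim above it. A blade can go 12 mm in before it may meet a pillar.
- blade: Opening tool: orange handle 90 mm long, 20 wide, 18 high, and beyond it a straight steel blade 80 long, 18 wide, 2.5 thick, its mid-plane 10 above the tool's underside. 60 g. Lies on the rubber mat. Origin under the centre of the handle; x along the tool to the tip, z up.
- blade_tip (a point): Middle of the blade's tip edge, 125 mm from the tool's origin along x, 10 above its underside.
- mat: Black rubber tool mat, 200 (x) by 130 (y) by 3 mm thick, fixed. Origin under its centre. The opening tool lies and belongs on it.
- gauge: Steel gap gauge, fixed: base plate 180 (x) by 100 (y) by 12 mm thick with pairs of upright jaws on it, their tops at z = 48, open above. Origin under the plate's centre. Parts are pushed along +x on the line y = 0: free plate, funnel, go gap, relief (42 wide, x = -15 to 25), no-go gap, free plate.
- go_jaws: The wider pair of jaws of the gauge: a funnel from x = -67 to -50 mm, 40 wide at its mouth, then the go gap, 21 wide, from x = -50 to -15. Origin and axes are the gauge's.
- nogo_jaws: The narrower pair of jaws of the gauge: the no-go gap, 15 mm wide, square-edged, from x = 25 to 55. A sound pillar stops with its axis at x = 20. Origin and axes are the gauge's.
- long_tray: Long blue tray, 186 (x) by 50 (y) by 24 mm high, fixed, walls and floor 3, four open cells in a row along x, centres at x = -69, -23, 23, 69. For pillars stopped by the no-go gap. Origin under its centre.
- square_tray: Small square blue tray, 80 by 80 by 24 mm high, fixed, one open space, walls and floor 3. For undersize pillars. Origin under its centre.
- pillar1: Aluminium pillar (absent in some starts), a plain upright cylinder 80 mm high, in the first (robot's left end, y = 67.5) cell of the box. Sound: diameter 18, stopped by the no-go gap. Undersize: 12, slips in. Only the gauge decides which. 20 to 80 g. Origin at the centre of its lower end, z up its axis.
- pillar2: Aluminium pillar (absent in some starts), a plain upright cylinder 80 mm high, in the second (y = 22.5) cell of the box. Sound: diameter 18, stopped by the no-go gap. Undersize: 12, slips in. Only the gauge decides which. 20 to 80 g. Origin at the centre of its lower end, z up its axis.
- pillar3: Aluminium pillar (absent in some starts), a plain upright cylinder 80 mm high, in the third (y = -22.5) cell of the box. Sound: diameter 18, stopped by the no-go gap. Undersize: 12, slips in. Only the gauge decides which. 20 to 80 g. Origin at the centre of its lower end, z up its axis.
- pillar4: Aluminium pillar (absent in some starts), a plain upright cylinder 80 mm high, in the fourth (robot's right end, y = -67.5) cell of the box. Sound: diameter 18, stopped by the no-go gap. Undersize: 12, slips in. Only the gauge decides which. 20 to 80 g. Origin at the centre of its lower end, z up its axis.
- meter: Yellow hand multimeter lying flat, 150 by 82 by 38 mm, loose; not part of the job. Origin under its centre.
- solder_reel: Steel-grey solder reel standing on its end, 60 mm across, 50 high, loose; not part of the job. Origin under its centre.
- flux_bottle: White bottle, 44 mm across, 100 high, loose; not part of the job. Origin under its centre.
Things that resemble listed ones, but are neither listed nor needed, are in the scene too. Of the things shaped like the blade, the orange one is meant.

How it is judged:
By the outcome, as a careful person would: the job done as asked, in the order asked, and still so for the second after the job is handed in, with the robot touching nothing.
Of pillar1, pillar2, pillar3, pillar4 only 3 to 4 are there at a start; the rules pass over those that are not, and their reading is None.
At some moment in a run one of blade may be knocked a few centimetres aside while the robot is not near it.
It also fails if it takes over 210 s, if anything falls off the work surface, if the arm or the gripper's body presses on something with over 40 N, if the wrist force passes 120 N, or if a joint passes its speed limit or range.

ROBOT

A 6-joint arm with a two-finger parallel gripper is mounted at the origin on the work surface. World frame = base frame: x ahead of the robot, y to its left, z up, the work surface at z = 0. Lengths are in mm, angles in rad, forces in N, time in s.
With the tool pointing down it reaches from about 350 to 775 mm from the base axis. Payload 7.3 kg.
Tool frame: the origin (TCP) lies on the centre line of the jaws, within the pads' length; the fingertips stand 11 mm ahead of it and the grasp point (between the pads) lies 8 mm behind it; z points along the fingers, y is the line along which they close (so a half turn about z gives the same grasp; the last joint's range is limited). The gripper opens to 92 mm and grips with 3 to 60 N. Pads are 19 mm wide; open, the fingers measure 130 mm over their backs; the gripper's body (75 mm by 190 mm) begins 47 mm behind the grasp point.
Start: joints at [1.024, 0.342, 1.524, -0, 1.275, -0.146], TCP at [204.819, 483.418, 237.741] pointing down, gripper open.
Joint ranges: [-2.53, 2.53], [-0.77, 2.02], [0.04, 2.7], [-1, 4.14], [0.28, 2.66], [-3.11, 3.11]. Speed limits (rad/s): [2.57, 2.57, 3.14, 3.14, 3.14, 3.14].

INTERFACE

Orientations are given as [roll, pitch, yaw] about the fixed x, y, z axes, in that order (R = Rz(yaw) Ry(pitch) Rx(roll)).
In Python, from plant import bot gives the robot as it stands.
- The arm moves only by the tool step_arm, never from a script. Its argument "deltas" is a list of rows, each a list of 5 numbers: the opening, from 0 (shut) to 1 (fully open), then the shift along the tool's x, y, z each as a share of 0.5 m, from -1 to 1, then the turn about the tool's z as a share of pi/2 rad, from -1 to 1. In form: [[claw, x, y, z, turn], ...]. A call has 1 to 8 rows; each row shifts and turns the commanded pose from where the row before left it, along the tool's axes as they then stand; what a row does not reach is not made up. A row lasts 1/10 s, in which the tool goes at most 50 mm and 8.59 degrees, less where a joint would pass 70% of its speed; a pose out of reach is approached as far as the arm can. A call with a number of a shift or a turn outside -1 to 1 is refused whole. A call with a gripper value outside its range is refused whole. The fingers move at their own pace and stop on an object; the grip force is fixed at half the most. Time passes only in rows, so rows that do not move let the fingers close. It gives the time, the measured TCP pose, the force, the opening and the grip force at its end, in the units of the state.
- bot.get_obs(): the state, without advancing time (a new reading comes with each control period).
- bot.capture(name): name is "side" or "top" or "wrist"; returns (picture, depth): 420x560x3 uint8, red, green, blue; 420x560 float32, mm along the optical axis (not along the pixel's ray), 0 where there is no reading.
- bot.camera_params(name): a dict with "fov_y" (degrees; the focal length in pixels is half the picture's height over the tangent of half this angle, whatever the lens; pixels are square), "cx", "cy" (the principal point, pixels), "k1" (the pictures are not rectified: a ray, as slopes to the right and down, at radius r is drawn at 1 + k1 r^2 times it, then the intrinsics apply), "rvec" (rotation vector, rad) and "tvec" (3), from world to camera coordinates, as OpenCV has them. Camera axes: x right, y down, z forward; pixel columns grow to the right and rows downward; lengths in mm; the calibration is good to about 2 mm. A picture is of the moment at which its call begins: read the wrist's pose just before it. camera_params takes no time and is no camera call; for the wrist camera it gives the pose at the moment of the call.
- bot.close_job(): hands the job in; it is judged then, once.
The state is a dict: "time": time; "joint_positions": joint angles; "dq": joint speeds; "tau": joint torques, N m; "tool_pos": TCP position; "tcp_rot": TCP orientation; "contact_force": force on the tool from outside, world axes, zero at the start; "moment": the same for the moment, N m; "grip_width": finger opening in mm; "finger_force": force on a finger pad.
Only numpy, scipy, OpenCV 4.12 (cv2) and the standard library are available. Lean on these libraries where they do the work, as an engineer would, in place of code of your own. Each camera call takes 0.05 s, during which the arm holds its last target. There are 200 camera calls.

## Working session

There is one attempt and no reset: what is moved stays moved. The work goes in short steps, Python scripts to look and compute and a tool call to move; the robot and the scene stay as the last step left them, time stands still between calls to the robot, and variables do not carry over. Pictures are saved under pics/ and viewed, at most 14 in all, crops included, and the job is handed in when it is done.

Besides the shell and the picture viewer there is one more tool, called after "Emit:" as name([rows], argument=value, ...), one row to a line, values as JSON. step_arm: Moves the arm, as the interface text tells. Shift numbers are shares of 0.5 m and turn numbers shares of pi/2 rad, none past 1 either way. Its arguments: {"type":"object","properties":{"deltas":{"type":"array","items":{"type":"array","items":{"type":"number","minimum":-1,"maximum":1}}}},"required":["deltas"]}

```bash
ls; mkdir -p pics; cat > h.py <<'E'
import numpy as np, cv2
from plant import bot
from scipy.spatial.transform import Rotation as R
def cam(n):
    p=bot.camera_params(n); f=210/np.tan(np.radians(p['fov_y'])/2)
    Rm=cv2.Rodrigues(np.array(p['rvec'],float))[0]
    return f,p['cx'],p['cy'],p['k1'],Rm,np.array(p['tvec'],float).ravel()
def ray(c,u,v):
    f,cx,cy,k1,Rm,t=c
    xd=np.array([(np.asarray(u,float)-cx)/f,(np.asarray(v,float)-cy)/f]); x=xd.copy()
    for _ in range(20): x=xd/(1+k1*(x**2).sum(0))
    return x
def cloud(c,d):
    v,u=np.mgrid[0:420,0:560]; x=ray(c,u,v)
    P=np.stack([x[0]*d,x[1]*d,d],-1)
    return (P-c[5])@c[4]      # world
def onz(c,u,v,z):
    x=ray(c,u,v); d=c[4].T@np.array([x[0],x[1],1]); o=-c[4].T@c[5]
    return o+d*(z-o[2])/d[2]
def proj(c,P):
    q=c[4]@np.array(P,float)+c[5]; x=q[:2]/q[2]; s=1+c[3]*(x@x)
    return c[0]*x[0]*s+c[1],c[0]*x[1]*s+c[2]
def snap(n):
    c=cam(n); i,d=bot.capture(n); np.savez('%s.npz'%n,i=i,d=d); return c,i,d
def save(name,i,crop=None,s=1):
    if crop: i=i[crop[1]:crop[3],crop[0]:crop[2]]
    i=cv2.resize(i,None,fx=s,fy=s,interpolation=cv2.INTER_CUBIC)
    cv2.imwrite('pics/'+name+'.png',i[...,::-1])
E
python3 - <<'E'
from h import *
o=bot.get_obs(); print({k:np.round(v,3) for k,v in o.items()})
for n in('top','side'):
    c,i,d=snap(n); save(n+'0',i,s=1.4); print(n,c)
print(cam('wrist'))
E
```

```text
pics
{'time': np.float64(0.0), 'joint_positions': array([ 1.024,  0.343,  1.525, -0.   ,  1.275, -0.146]), 'dq': array([ 0.001,  0.001, -0.   , -0.   ,  0.001,  0.   ]), 'tau': array([ 1.0000e-03, -4.3126e+01, -2.4422e+01,  7.2000e-02,  5.6000e-02,
       -0.0000e+00]), 'tool_pos': array([204.599, 483.061, 237.041]), 'tcp_rot': array([-3.14 , -0.   ,  2.741]), 'contact_force': array([-0.23 , -0.615, -0.165]), 'moment': array([-0.014, -0.01 , -0.062]), 'finger_force': np.float64(0.0), 'grip_width': np.float64(92.184)}
top (np.float64(534.6008095500164), 282.56344218046706, 210.0079454728903, -0.21008468698163765, array([[-0.01461744, -0.99984803, -0.0094994 ],
       [-0.99349421,  0.01559634, -0.11280966],
       [ 0.11294067,  0.00778861, -0.99357121]]), array([ 179.67336244,  454.46253512, 1519.40803479]))
side (np.float64(512.3707165783914), 287.75515944334745, 211.35689675590004, -0.013104408328581495, array([[ 0.99331383, -0.11428391, -0.01633494],
       [-0.07044398, -0.48791526, -0.87004387],
       [ 0.09146195,  0.86537731, -0.49270359]]), array([-452.79915639,  173.83790513, 1419.64584196]))
(np.float64(330.0958739120192), 283.41785012034194, 209.4988179339972, -0.011939512396373062, array([[ 0.38971451,  0.92093494, -0.00119961],
       [ 0.88517723, -0.37422273,  0.27643917],
       [ 0.25413357, -0.10879423, -0.96103067]]), array([-524.73060663,  -35.88612871,  390.69143302]))
```

View pics/top0.png

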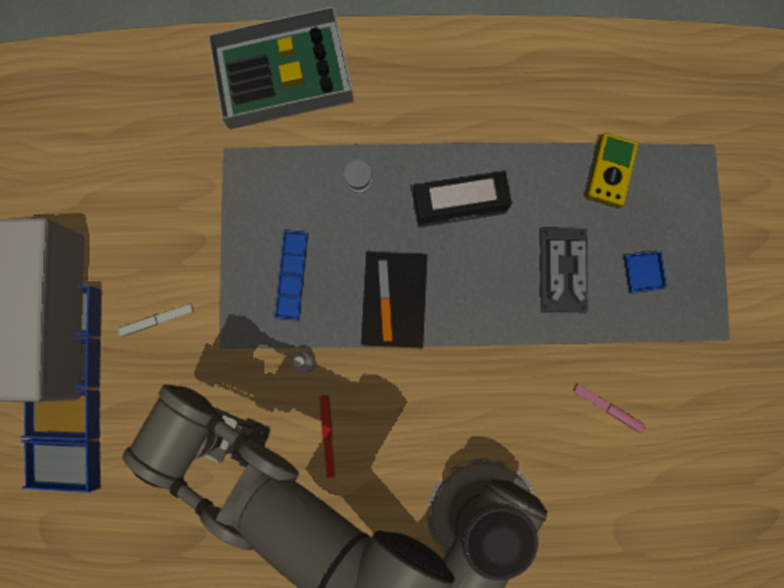

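View pics/side0.png

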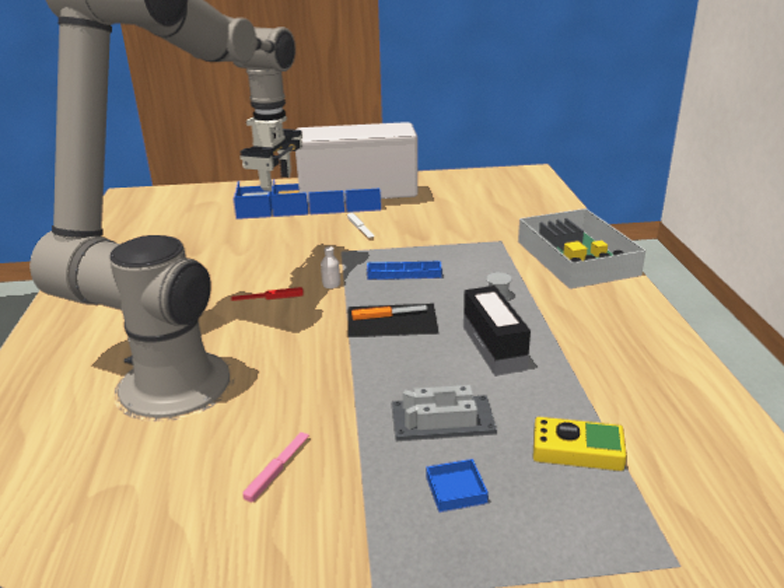

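The top picture shows the orange tool at (386,300) on the black mat, the closed box at (462,198), the gauge at (564,268), the long tray at (292,275) and the square tray at (644,271). It also shows the meter at (612,170), the reel at (358,174) and the bottle at (303,360).
Three decoys are shaped like the blade: red (328,435), white (155,320) and pink (608,407). The one on the mat at (386,300) is orange, so that is the one meant. I'll confirm it in an enlarged crop.

```bash
python3 - <<'E'
from h import *
c=cam('top'); z=np.load('top.npz'); i,d=z['i'],z['d']
save('top_crop',i,(190,90,490,255),2.6)
P=cloud(c,d); np.save('Ptop.npy',P)
hsv=cv2.cvtColor(i,cv2.COLOR_RGB2HSV)
H,S,V=[hsv[...,k].astype(int) for k in range(3)]
v,u=np.mgrid[0:420,0:560]
def reg(name,m,x0,y0,x1,y1):
    x0,y0,x1,y1=[a/1.4 for a in(x0,y0,x1,y1)]
    m=m&(u>x0)&(u<x1)&(v>y0)&(v<y1)
    Q=P[m]; 
    r=cv2.minAreaRect(Q[:,:2].astype(np.float32))
    print(name,m.sum(),np.round(r[0],1),np.round(r[1],1),round(r[2],1),'z pct',np.round(np.percentile(Q[:,2],[2,20,50,80,98]),1))
Z=P[...,2]
reg('handle',(H<18)&(S>170),360,250,420,345)
reg('blade',(S<60)&(V>90),375,255,395,305)
reg('mat',V<45,350,240,440,360)
reg('cover z>70',Z>80,400,160,520,235)
reg('cover z>12',Z>14,400,160,520,235)
reg('gauge all',Z>6,530,215,600,325)
reg('jaws',Z>35,530,215,600,325)
reg('long',(H>100)&(S>150),265,220,320,330)
reg('square',(H>100)&(S>150),615,240,675,300)
reg('reel',Z>30,335,150,380,200)
reg('meter',Z>20,580,120,645,215)
reg('bottle',Z>20,288,343,318,378)
E
```

```text
handle 222 [365.  187.9] [171.3  27.9] 9.0 z pct [ 1.5 15.9 19.5 22.9 26.8]
blade 141 [490.2 198.5] [75.5 15.9] 3.0 z pct [ 6.8 11.5 13.6 16.6 20.7]
mat 2466 [416.9 179.5] [129.4 265.7] 86.2 z pct [-4.5 -0.4  2.6  5.5  9.9]
cover z>70 1724 [491.1  47. ] [198.2 431.8] 86.0 z pct [ 86.1  92.8  95.8  98.6 103.7]
cover z>12 2054 [552.   98.8] [187.  520.4] 57.3 z pct [ 21.4  89.2  95.   98.1 103.2]
gauge all 2110 [463.7 -45. ] [244.2 490.9] 14.9 z pct [ 6.4 10.2 15.6 47.  53.8]
jaws 740 [390.5 -58.1] [131.6 469.9] 41.9 z pct [37.2 44.1 47.5 50.8 58.7]
long 1029 [407.7 329.5] [393.8 146.9] 33.0 z pct [-4.5  0.4  4.1 15.8 27.7]
square 694 [ 420.  -114.8] [ 91.4 609.1] 18.0 z pct [-3.3  0.7  4.2 10.7 27.8]
reel 322 [710.1 250.9] [56.  61.6] 89.1 z pct [43.  46.8 49.7 52.4 57.5]
meter 1330 [ 512.7 -118.8] [126.4 713.1] 49.5 z pct [25.6 35.1 38.7 42.4 50.7]
bottle 211 [312.7 271.8] [226.   43.8] 85.8 z pct [ 24.7  62.5  71.8  96.7 107.3]
```

View pics/top_crop.png

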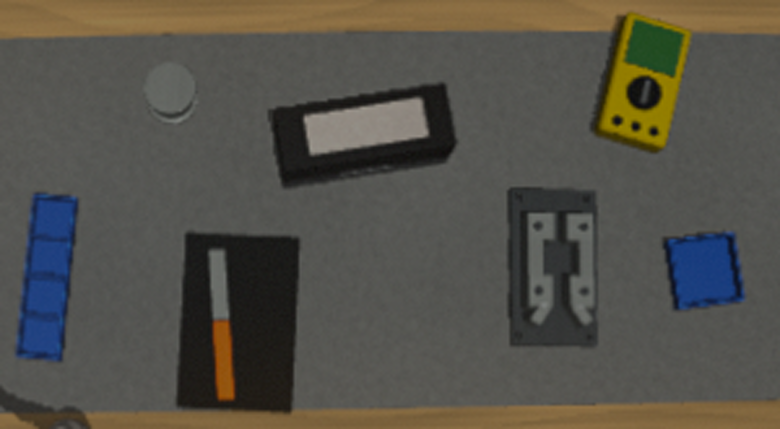

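The crop confirms the orange-handled tool, with its tip at (217,250) and handle end at (226,400). I can also see the box label centre at (367,126), the notch at (372,170) and the gauge funnel facing the robot at (558,315).

```bash
python3 - <<'E'
from h import *
c=cam('top'); print('cam',-c[4].T@c[5])
def q(n,z,*pts):
    W=np.array([onz(c,190+(a+.5)/2.6-.5,90+(b+.5)/2.6-.5,z)[:2] for a,b in pts])
    print(n,np.round(W,1).tolist(),'mean',np.round(W.mean(0),1))
    return W
q('mat',3,(187,233),(299,238),(291,411),(177,407))
t=q('tip',13,(209,250),(225,249)).mean(0);
h=q('handle near',18,(216,401),(235,399)).mean(0)
print('tool yaw',np.degrees(np.arctan2(*(t-h)[::-1])),'len',np.linalg.norm(t-h))
w=q('label',96,(304,114),(424,97),(429,138),(310,155))
print(np.degrees(np.arctan2(*(w[0]-w[1])[::-1]))-90)
w=q('covertop',96,(270,110),(445,85),(455,137),(281,170))
w=q('gauge',12,(510,188),(596,192),(596,346),(510,345))
w=q('jaws far',48,(527,213),(592,213),(557,213))
w=q('long',24,(35,194),(77,198),(62,360),(17,357))
w=q('sq',24,(665,238),(736,234),(743,301),(676,309))
E
```

```text
cam [ 282.52930062  160.72403162 1562.61462592]
mat [[552.2, 233.6], [544.4, 106.3], [348.1, 119.0], [354.5, 246.9]] mean [449.8 176.5]
tip [[530.6, 208.5], [531.5, 190.4]] mean [531.  199.4]
handle near [[359.9, 202.6], [361.8, 181.4]] mean [360.9 192. ]
tool yaw 2.499235463446213 len 170.32801819615264
label [[665.1, 101.2], [682.7, -30.1], [636.7, -33.8], [619.4, 95.8]] mean [651.   33.3]
7.638108212540928
covertop [[670.2, 138.0], [696.1, -53.7], [637.6, -62.3], [603.3, 127.4]] mean [651.8  37.4]
gauge [[597.6, -136.3], [592.1, -236.6], [414.7, -228.2], [417.5, -129.2]] mean [ 505.5 -182.6]
jaws far [[561.7, -147.4], [561.0, -221.6], [561.4, -181.5]] mean [ 561.4 -183.5]
long [[596.7, 404.9], [591.0, 356.9], [407.6, 373.7], [411.7, 424.5]] mean [501.7 390. ]
sq [[535.8, -312.0], [539.8, -397.7], [462.0, -401.4], [454.0, -320.6]] mean [ 497.9 -357.9]
```

Emit:
step_arm([
  [0.6, 0, 0, 0, -0.0943],
  [0.6, 0, 0, 0, -0.0943],
  [0.6, 0, 0, 0, -0.0943],
])

```text
time: 0.4
tool_pos: [204.7, 483.2, 237.3]
tcp_rot: [-3.141, -0.001, -3.092]
contact_force: [1.0, 0.0, -0.6]
grip_width: 72.4
finger_force: 0.0
```

Emit:
step_arm([
  [0.6, -0.053, -0.073, 0, 0],
  [0.6, -0.053, -0.073, 0, 0],
  [0.6, -0.053, -0.073, 0, 0],
  [0.6, -0.053, -0.073, 0, 0],
  [0.6, -0.053, -0.073, 0, 0],
  [0.6, -0.053, -0.073, 0, 0],
  [0.6, -0.053, -0.073, 0, 0],
  [0.6, -0.053, -0.073, 0, 0],
])

```text
time: 1.2
tool_pos: [430.0, 199.3, 237.6]
tcp_rot: [3.142, -0.0, -3.098]
contact_force: [0.9, 1.2, -0.6]
grip_width: 55.1
finger_force: 0.0
```

```bash
cat >> h.py <<'E'
def pose():
    o=bot.get_obs(); return np.array(o['tool_pos']),np.degrees(o['tcp_rot'][2])%360
def go(x,y,z,yaw=None):
    p,w=pose(); Rm=R.from_euler('z',w,degrees=True).as_matrix()@np.diag([1,-1,-1])
    t=Rm.T@(np.array([x,y,z])-p)/500
    print('at',np.round(p,1),round(w,2),'shares xyz',np.round(t,4),'rows>=%.1f'%(np.linalg.norm(t)*10),
      '' if yaw is None else 'turn %.4f'%(-((yaw-w+180)%360-180)/90), 't=%.1f'%bot.get_obs()['time'])
E
python3 - <<'E'
from h import *
print(pose()); c,i,d=snap('wrist'); save('w1',i,s=1.4)
print(np.round(-c[4].T@c[5]))
E
```

```text
(array([430.02618249, 199.27235751, 237.56301685]), np.float64(182.49444575787092))
[356. 196. 385.]
```

View pics/w1.png

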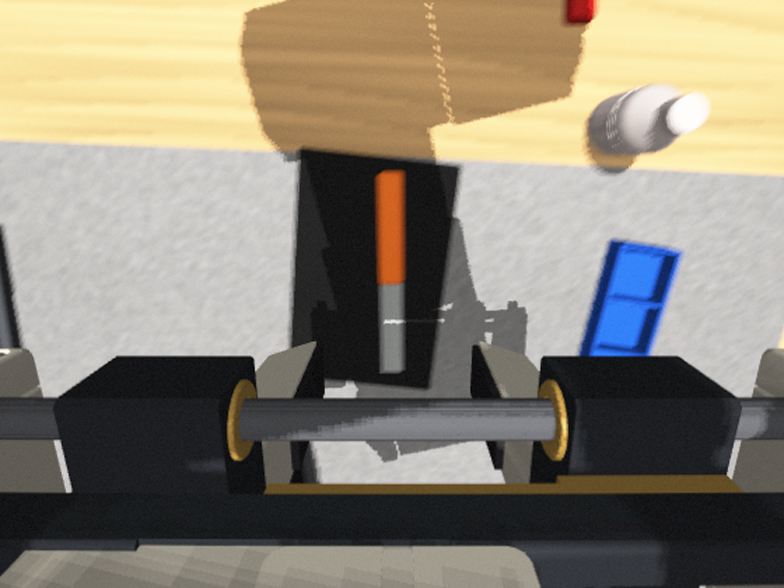

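The wrist view shows the orange handle from (391,172) to (391,283) and the blade tip at (391,373), all on the mat.

```bash
python3 - <<'E'
from h import *
c=cam('wrist')
f=lambda a,b,z:np.round(onz(c,(a+.5)/1.4-.5,(b+.5)/1.4-.5,z),1)
for n,a,b,z in [('he',390.5,171,21),('joint L',377.5,283,21),('joint R',406,283,21),('heL',376,173,21),('heR',405,171,21),('tipL',379.5,373,13),('tipR',404,373,13)]: print(n,f(a,b,z))
P,w=pose()
go(436,195,60,182.5)
E
```

```text
he [368.9 186.3  21. ]
joint L [457.6 179.   21. ]
joint R [456.6 202.2  21. ]
heL [370.8 175.3  21. ]
heR [368.4 197.4  21. ]
tipL [541.8 182.9  13. ]
tipR [540.9 204.5  13. ]
at [434.1 194.7 237.5] 182.31 shares xyz [-0.0038  0.0005  0.355 ] rows>=3.5 turn -0.0021 t=1.2
```

Emit:
step_arm([
  [0.6, -0.004, 0, 0.09, 0],
  [0.6, 0, 0, 0.1, 0],
  [0.6, 0, 0, 0.1, 0],
  [0.6, 0, 0, 0.09, 0],
  [0.6, 0, 0, 0.04, 0],
  [0.6, 0, 0, 0.02, 0],
  [0.6, 0, 0, 0, 0],
])

```text
time: 1.95
tool_pos: [430.7, 201.0, 16.8]
tcp_rot: [-3.141, -0.002, -3.098]
contact_force: [-0.2, 0.6, -0.1]
grip_width: 54.9
finger_force: 0.0
```

```bash
python3 - <<'E'
from h import *
go(437,195,16,182.3); go(437,195,16,182.3)
E
```

```text
at [430.7 201.   16.8] 182.5 shares xyz [-0.0121 -0.0125  0.0016] rows>=0.2 turn 0.0022 t=1.9
at [430.7 201.   16.8] 182.5 shares xyz [-0.0121 -0.0125  0.0016] rows>=0.2 turn 0.0022 t=1.9
```

Emit:
step_arm([
  [0.6, -0.012, -0.012, 0.001, 0],
  [0.6, 0, 0, 0, 0],
  [0.1, 0, 0, 0, 0],
  [0.0, 0, 0, 0, 0],
  [0.0, 0, 0, 0, 0],
  [0.0, 0, 0, 0, 0],
  [0.0, 0, 0, 0, 0],
])

```text
time: 2.65
tool_pos: [437.6, 195.4, 17.3]
tcp_rot: [3.141, 0.0, -3.098]
contact_force: [-0.3, 1.4, 1.4]
grip_width: 19.9
finger_force: 21.4
```

Emit:
step_arm([
  [0.0, 0, 0, -0.04, 0],
  [0.0, 0, 0, -0.08, 0],
  [0.0, 0, 0, -0.08, 0],
  [0.0, 0, 0, -0.08, 0],
  [0.0, 0, 0, 0, 0],
  [0.0, 0, 0, 0, 0],
  [0.0, 0, 0, 0, 0],
])

```text
time: 3.35
tool_pos: [436.7, 195.1, 156.0]
tcp_rot: [-3.141, -0.002, -3.098]
contact_force: [0.2, 0.6, -0.8]
grip_width: 19.5
finger_force: 30.0
```

```bash
python3 - <<'E'
from h import *
print(pose(),bot.get_obs()['grip_width']); c,i,d=snap('wrist'); save('w2',i,s=1.4)
np.save('cw2.npy',np.array(c,object),allow_pickle=True)
E
```

```text
(array([436.69046591, 195.07933375, 156.01685944]), np.float64(182.49936955436567)) 19.51345034161902
```

View pics/w2.png

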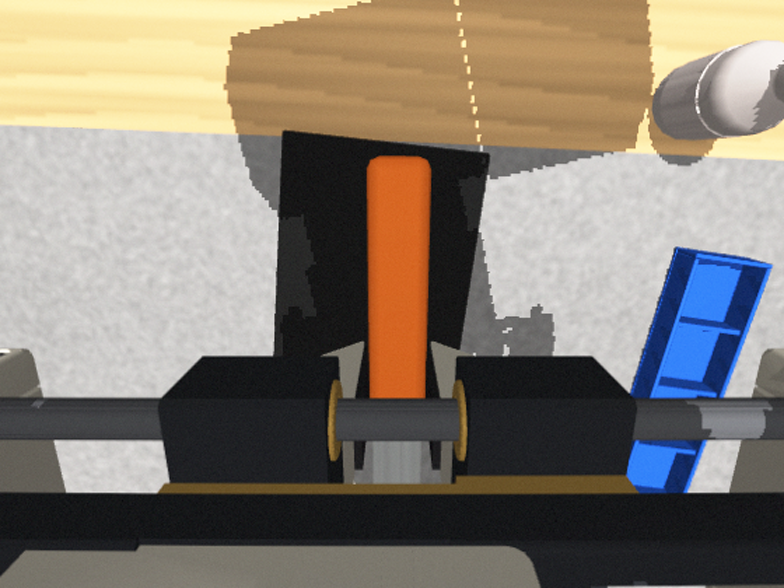

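Gripped: the handle's near end shows at (399,157). Next I'll look at the cover from above with the wrist camera.

Emit:
step_arm([
  [0, -0.0615, -0.0415, -0.026, 0],
  [0, -0.0615, -0.0415, -0.026, 0],
  [0, -0.0615, -0.0415, -0.026, 0],
  [0, -0.0615, -0.0415, -0.026, 0],
  [0, -0.0615, -0.0415, -0.026, 0],
  [0, -0.0615, -0.0415, -0.026, 0],
  [0, -0.0615, -0.0415, -0.026, 0],
  [0, -0.0615, -0.0415, -0.026, 0],
])

```text
time: 4.2
tool_pos: [691.3, 39.2, 259.4]
tcp_rot: [3.141, -0.003, -3.098]
contact_force: [1.4, 0.3, -0.8]
grip_width: 19.7
finger_force: 30.0
```

Emit:
step_arm([
  [0, 0, 0, 0, -0.058],
  [0, 0, 0, 0, 0],
  [0, 0, 0, 0, 0],
  [0, 0, 0, 0, 0],
  [0, 0, 0, 0, 0],
  [0, 0, 0, 0, 0],
])

```text
time: 4.8
tool_pos: [690.3, 40.6, 261.4]
tcp_rot: [3.141, 0.0, -3.007]
contact_force: [0.1, 0.5, -0.1]
grip_width: 19.6
finger_force: 30.0
```

```bash
python3 - <<'E'
from h import *
c0=tuple(np.load('cw2.npy',allow_pickle=True))
f=lambda c,a,b,z:np.round(onz(c,(a+.5)/1.4-.5,(b+.5)/1.4-.5,z),1)
print('near end at TCP(436.7,195.1):',f(c0,399,157,158),'sides at TCP-ish',f(c0,369,350,159.7),f(c0,428,350,159.7),f(c0,368,175,159.7),f(c0,431,175,159.7))
print(pose()); c,i,d=snap('wrist'); save('w3',i,s=1.4)
np.save('cw3.npy',np.array(c,object),allow_pickle=True)
E
```

```text
near end at TCP(436.7,195.1): [362.  192.3 158. ] sides at TCP-ish [424.7 185.1 159.7] [423.8 204.9 159.7] [367.7 183.2 159.7] [366.8 202.2 159.7]
(array([690.27853368,  40.62493095, 261.39863599]), np.float64(187.72098704055472))
```

View pics/w3.png

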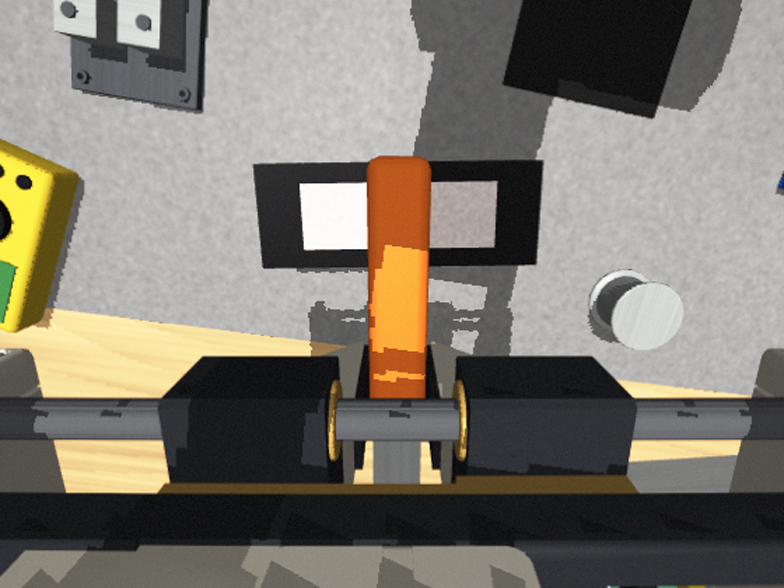

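The cover's top shows corners at (255,164), (543,161), (263,268) and (536,264). The label runs from (300,184) to (496,248).

```bash
python3 - <<'E'
from h import *
c=tuple(np.load('cw3.npy',allow_pickle=True)); print(np.round(-c[4].T@c[5],1))
f=lambda a,b,z:onz(c,(a+.5)/1.4-.5,(b+.5)/1.4-.5,z)[:2]
C=np.array([f(255,164,96),f(543,161,96),f(263,268,96),f(536,264,96)])
L=np.array([f(300,184,96),f(497,181,96),f(302,250,96),f(496,248,96)])
for Q in(C,L):
    print(np.round(Q,1).tolist(),Q.mean(0).round(1)); 
    for a,b in((0,1),(2,3)):
        v=Q[b]-Q[a]; print('yaw',np.degrees(np.arctan2(-v[0],v[1])),np.linalg.norm(v))
    print(np.linalg.norm(Q[2]-Q[0]),np.linalg.norm(Q[3]-Q[1]))
E
```

```text
[617.3  30.5 409. ]
[[631.9, -61.1], [604.6, 125.0], [700.9, -52.0], [672.6, 135.3]] [652.5  36.8]
yaw 8.324601475795731 188.0685988073021
yaw 8.602879203383832 189.42120661720392
69.63385450126991 68.7080134781651
[[640.7, -30.9], [621.2, 97.7], [684.6, -26.1], [665.3, 105.7]] [652.9  36.6]
yaw 8.598312604492925 130.04583067132393
yaw 8.343027195587771 133.15270325093917
44.20490692472499 44.77960221142228
```

Emit:
step_arm([
  [0, 0, 0, 0, -0.0087],
  [0, 0.0965, 0.0018, 0, 0],
  [0, 0.0965, 0.0018, 0, 0],
  [0, 0.0965, 0, 0, 0],
  [0, 0.0965, 0, 0, 0],
  [0, 0, 0, 0.08, 0],
  [0, 0, 0, 0.09, 0],
  [0, 0, 0, 0.09, 0],
])

```text
time: 5.65
tool_pos: [499.7, 13.3, 131.2]
tcp_rot: [-3.141, 0.004, -2.993]
contact_force: [0.0, -0.9, -1.6]
grip_width: 19.6
finger_force: 30.0
```

Emit:
step_arm([
  [0, 0, 0, 0.09, 0],
  [0, 0, 0, 0.07, 0],
  [0, 0, 0, 0.03, 0],
  [0, 0, 0, 0, 0],
  [0, 0, 0, 0, 0],
  [0, 0, 0, 0, 0],
])

```text
time: 6.25
tool_pos: [500.5, 13.3, 37.6]
tcp_rot: [-3.141, 0.003, -2.993]
contact_force: [-0.4, 1.0, -0.6]
grip_width: 19.9
finger_force: 30.0
```

```bash
cat >> h.py <<'E'
BC=np.array([652.5,36.8]); BY=8.5
def fr(p,C=None,yaw=None):
    C=BC if C is None else np.array(C); a=np.radians(BY if yaw is None else yaw)
    d=np.array(p[:2])-C; return np.array([d@[np.cos(a),np.sin(a)],d@[-np.sin(a),np.cos(a)]])
def to(l,C=None,yaw=None):
    C=BC if C is None else np.array(C); a=np.radians(BY if yaw is None else yaw)
    return C+np.array([l[0]*np.cos(a)-l[1]*np.sin(a),l[0]*np.sin(a)+l[1]*np.cos(a)])
E
python3 - <<'E'
from h import *
p,w=pose(); print(p,w,'tip in box',fr(p)+[95.3,0],'blade z',p[2]-4.3)
c,i,d=snap('top'); save('t2',i,(230,90,390,210),5)
c,i,d=snap('side'); save('s2',i,(230,170,400,290),4.6)
E
```

```text
[500.50256508  13.33855715  37.6025687 ] 188.51516595294032 tip in box [-58.49569638  -0.7370878 ] blade z 33.30256870202592
```

View pics/s2.png

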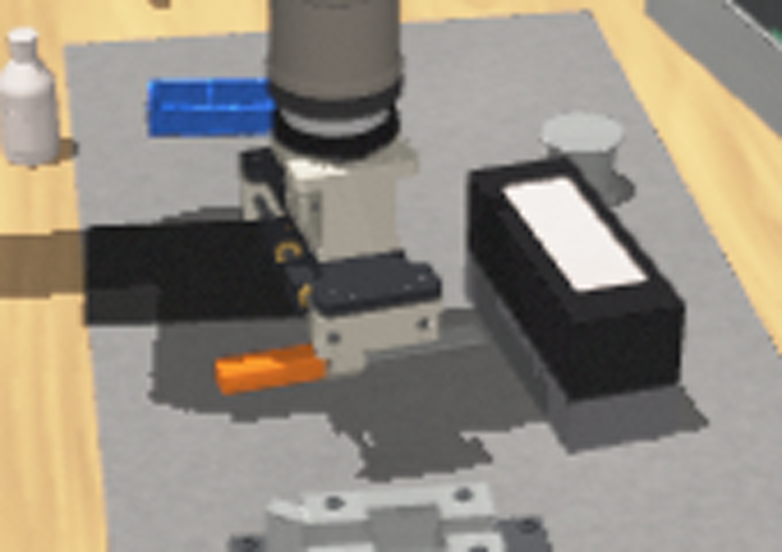

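Emit:
step_arm([
  [0, -0.02, 0.001, 0.0026, 0],
  [0, -0.02, 0, 0, 0],
  [0, -0.008, 0, 0, 0],
  [0, -0.006, 0, 0, 0],
  [0, -0.006, 0, 0, 0],
  [0, 0, 0, 0, 0],
  [0, 0, 0, 0, 0],
])

```text
time: 7.05
tool_pos: [528.8, 18.4, 34.8]
tcp_rot: [3.141, -0.0, -2.993]
contact_force: [0.4, -0.6, -0.7]
grip_width: 19.9
finger_force: 30.0
```

```bash
python3 - <<'E'
from h import *
p,w=pose(); print(p,w,'tip in box',fr(p)+[95.3,0],'blade z',p[2]-4.3, bot.get_obs()['contact_force'])
c,i,d=snap('side'); save('s3',i,(300,190,400,265),7.5)
for q in [(-28,9),(-28,-9),(-35,30),(-35,-30),(-35,-95)]:
  for z in (26,32,38): a=proj(c,[*to(q),z]); print(q,z,np.round([(a[0]-300)*7.5,(a[1]-190)*7.5]))
E
```

```text
[528.80465674  18.37549722  34.78005581] 188.5012720930214 tip in box [-29.75997162   0.06121032] blade z 30.48005580776636 [ 0.41559011 -0.61840849 -0.73882254]
(-28, 9) 26 [321. 383.]
(-28, 9) 32 [322. 370.]
(-28, 9) 38 [323. 357.]
(-28, -9) 26 [338. 407.]
(-28, -9) 32 [338. 394.]
(-28, -9) 38 [339. 381.]
(-35, 30) 26 [286. 358.]
(-35, 30) 32 [287. 345.]
(-35, 30) 38 [287. 332.]
(-35, -30) 26 [340. 439.]
(-35, -30) 32 [341. 426.]
(-35, -30) 38 [341. 413.]
(-35, -95) 26 [403. 534.]
(-35, -95) 32 [403. 520.]
(-35, -95) 38 [404. 507.]
```

View pics/s3.png

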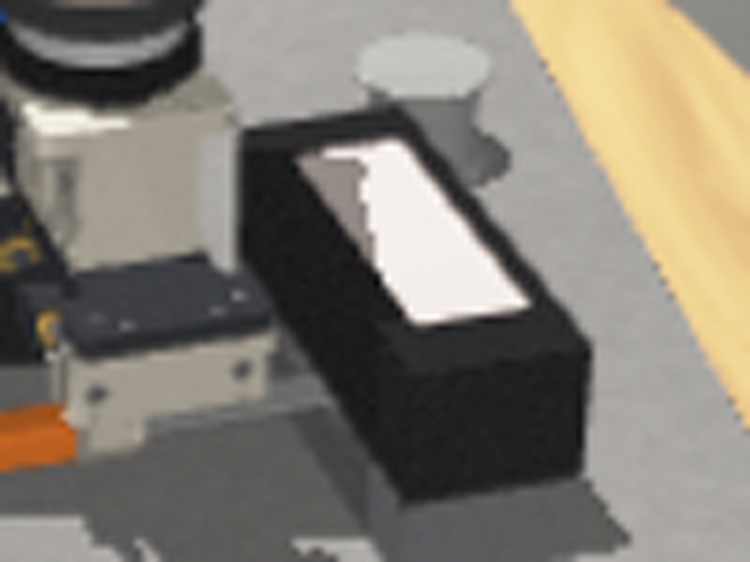

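The blade's in the notch: it enters under the rim near (325,390) with no contact force. I'll go 2 mm deeper and lift along the arc to about 30°.

Emit:
step_arm([
  [0, -0.0046, 0, 0, 0],
  [0, 0, 0, -0.01, 0],
  [0, 0, 0, -0.012, 0],
  [0, -0.001, 0, -0.012, 0],
  [0, -0.002, 0, -0.011, 0],
  [0, -0.004, 0, -0.012, 0],
  [0, -0.003, 0, -0.01, 0],
  [0, -0.005, 0, -0.011, 0],
])

```text
time: 7.9
tool_pos: [538.9, 19.8, 74.4]
tcp_rot: [3.142, 0.0, -2.993]
contact_force: [1.2, -0.3, -2.6]
grip_width: 19.8
finger_force: 30.0
```

```bash
python3 - <<'E'
from h import *
p,w=pose(); o=bot.get_obs(); print(p,w,'tip in box',fr(p)+[95.3,0],'blade z',p[2]-4.3, o['contact_force'],o['moment'])
c,i,d=snap('side'); save('s4',i,(290,170,410,265),6.6)
E
```

```text
[538.92174936  19.81190731  74.37531312] 188.49703548786692 tip in box [-1.95416916e+01 -1.35588165e-02] blade z 70.07531312289701 [ 1.23647676 -0.31730149 -2.55145671] [ 0.05374667  0.0081659  -0.01659004]
```

View pics/s4.png

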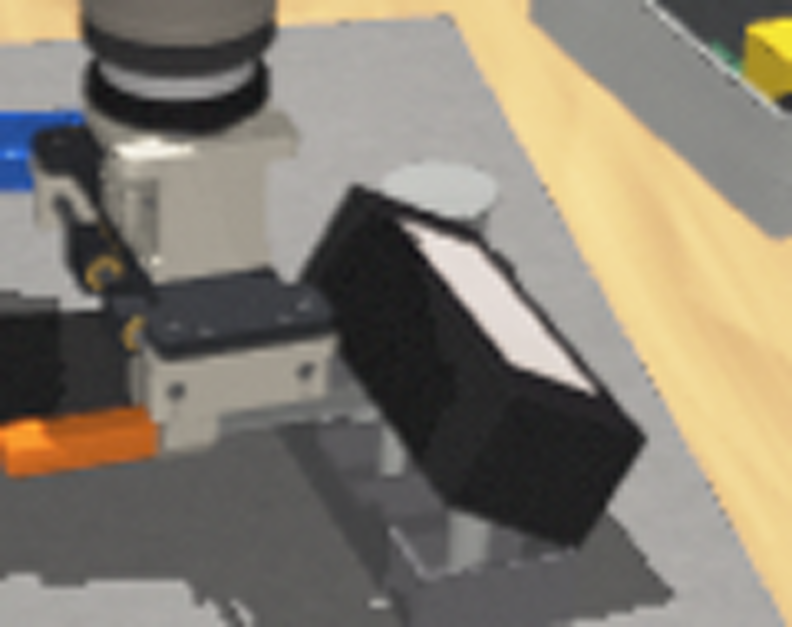

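Cover is at about 30°. Pillars show at (393,450) and (470,540), and the blade's line between the cells looks clear, so I'll keep following the arc.

Emit:
step_arm([
  [0, -0.0057, 0, -0.0097, 0],
  [0, -0.0057, 0, -0.0097, 0],
  [0, -0.0083, 0, -0.0083, 0],
  [0, -0.0083, 0, -0.0083, 0],
  [0, -0.01, 0, -0.0067, 0],
  [0, -0.01, 0, -0.0067, 0],
  [0, -0.0115, 0, -0.0049, 0],
  [0, -0.0115, 0, -0.0049, 0],
])

```text
time: 8.75
tool_pos: [574.3, 25.2, 103.7]
tcp_rot: [3.141, -0.0, -2.993]
contact_force: [-1.1, -0.1, -1.8]
grip_width: 19.8
finger_force: 30.0
```

```bash
python3 - <<'E'
from h import *
p,w=pose(); o=bot.get_obs(); print(p,w,'tip in box',fr(p)+[95.3,0],'blade z',p[2]-4.3, o['contact_force'],o['moment'])
c,i,d=snap('side'); save('s5',i,(290,155,420,270),6)
E
```

```text
[574.30958068  25.16013141 103.71113513] 188.5023275873145 tip in box [16.2479528   0.04526516] blade z 99.41113512958206 [-1.13467431 -0.068059   -1.78890771] [0.04504975 0.10693031 0.03673808]
```

View pics/s5.png

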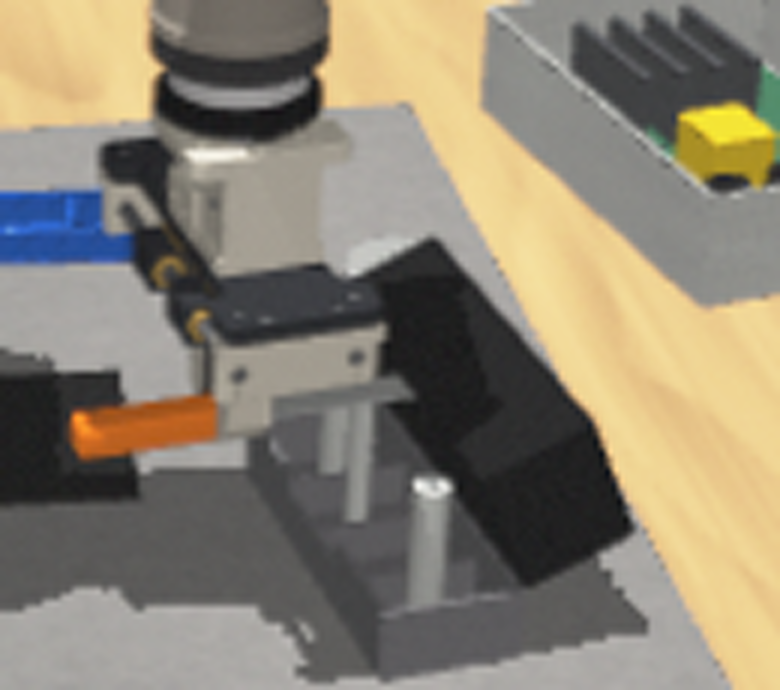

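Cover is at about 70° and pillars are visible at (430,540), (360,460) and (330,440). I'll withdraw, move 90 mm left, and push the cover's side-wall edge with the blade tip.

Emit:
step_arm([
  [0, 0.04, 0, 0.004, 0],
  [0, 0.04, 0, 0.002, 0],
  [0, 0, 0.09, 0, 0],
  [0, 0, 0.09, 0, 0],
  [0, 0, 0, 0, 0],
  [0, -0.05, 0, 0, 0],
  [0, -0.02, 0, 0, 0],
  [0, -0.016, 0, 0, 0],
])

```text
time: 9.6
tool_pos: [564.2, 114.1, 100.4]
tcp_rot: [-3.142, -0.0, -2.994]
contact_force: [-1.0, -0.1, -0.7]
grip_width: 19.6
finger_force: 30.0
```

Emit:
step_arm([
  [0, -0.016, 0, 0, 0],
  [0, -0.016, 0, 0, 0],
  [0, -0.016, 0, 0, 0],
  [0, -0.008, 0, 0, 0],
  [0, -0.004, 0, 0, 0],
  [0, 0, 0, 0, 0],
])

```text
time: 10.2
tool_pos: [593.3, 119.0, 100.5]
tcp_rot: [3.142, 0.0, -2.993]
contact_force: [-0.8, 0.1, -0.4]
grip_width: 19.6
finger_force: 30.0
```

```bash
python3 - <<'E'
from h import *
p,w=pose(); o=bot.get_obs(); print(p,w,'tip in box',fr(p)+[95.3,0],'blade z',p[2]-4.3, o['contact_force'],o['moment'])
c,i,d=snap('side'); save('s6',i,(270,130,430,260),5)
E
```

```text
[593.33295419 118.97611133 100.46364504] 188.5034928430175 tip in box [48.92925574 90.0189239 ] blade z 96.16364503774638 [-0.78474605  0.11281344 -0.37852005] [ 0.05329061 -0.02824136 -0.01352631]
```

View pics/s6.png

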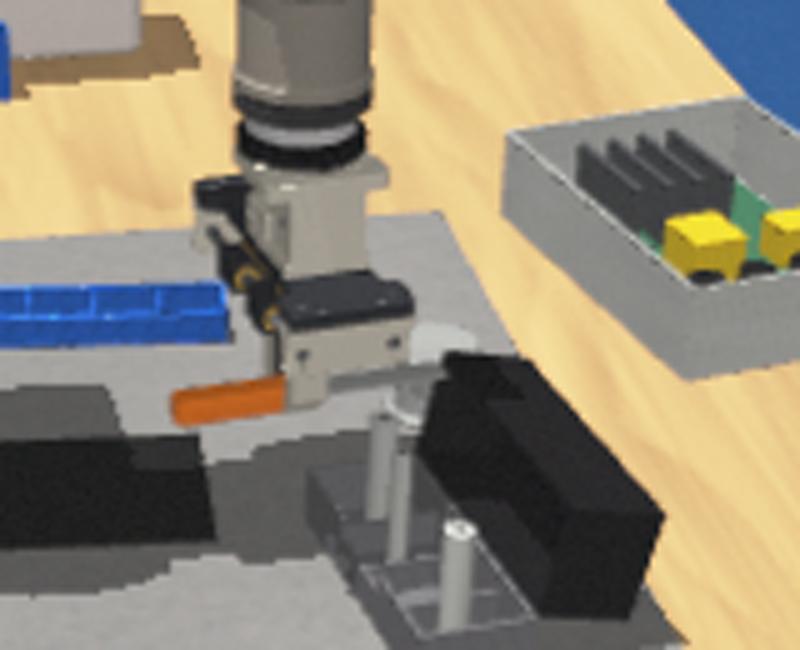

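Emit:
step_arm([
  [0, -0.004, 0, 0, 0],
  [0, -0.004, 0, 0, 0],
  [0, 0, 0, 0, 0],
  [0, 0.04, 0, 0, 0],
  [0, 0.06, 0, 0, 0],
  [0, 0.008, 0, 0, 0.0667],
  [0, 0.07, 0.06, 0, 0],
  [0, 0.07, 0.06, 0, 0],
])

```text
time: 11.05
tool_pos: [471.0, 168.5, 100.7]
tcp_rot: [3.141, 0.002, -3.101]
contact_force: [0.7, 0.9, 0.4]
grip_width: 19.7
finger_force: 30.0
```

Emit:
step_arm([
  [0, 0.066, 0.056, 0, 0],
  [0, 0, 0, 0.05, 0],
  [0, 0, 0, 0.06, 0],
  [0, 0, 0, 0, 0],
  [0, 0, 0, 0, 0],
  [0, 0, 0, 0, 0],
])

```text
time: 11.65
tool_pos: [438.2, 195.0, 46.7]
tcp_rot: [3.141, 0.002, -3.099]
contact_force: [-0.2, -0.4, 0.1]
grip_width: 20.2
finger_force: 30.0
```

```bash
python3 - <<'E'
from h import *
go(437,195,17.8,182.5); print(bot.get_obs()['contact_force'])
E
```

```text
at [438.2 195.   46.7] 182.47 shares xyz [0.0023 0.     0.0579] rows>=0.6 turn -0.0004 t=11.7
[-0.24109718 -0.37962986  0.06814533]
```

Emit:
step_arm([
  [0, 0.002, 0, 0.03, 0],
  [0, 0, 0, 0.02, 0],
  [0, 0, 0, 0.004, 0],
  [0, 0, 0, 0.002, 0],
  [0, 0, 0, 0.001, 0],
  [0, 0, 0, 0, 0],
  [0, 0, 0, 0, 0],
])

```text
time: 12.35
tool_pos: [436.2, 195.0, 17.3]
tcp_rot: [3.141, 0.001, -3.098]
contact_force: [0.0, 0.9, -0.7]
grip_width: 19.9
finger_force: 30.0
```

Emit:
step_arm([
  [0.35, 0, 0, 0, 0],
  [0.5, 0, 0, 0, 0],
  [0.5, 0, 0, 0, 0],
  [0.5, 0, 0, 0, 0],
  [0.5, 0, 0, -0.03, 0],
  [0.5, 0, 0, -0.09, 0],
  [0.5, 0, 0, -0.09, 0],
  [0.5, 0, 0, -0.09, 0],
])

```text
time: 13.15
tool_pos: [435.6, 194.8, 168.6]
tcp_rot: [-3.142, -0.001, -3.098]
contact_force: [0.4, -0.4, -0.4]
grip_width: 46.0
finger_force: 0.0
```

Emit:
step_arm([
  [0.5, 0, 0, 0, 0.0933],
  [0.5, 0, 0, 0, 0.0933],
  [0.5, 0, 0, 0, 0.0933],
  [0.5, 0, 0, 0, 0.0933],
  [0.5, 0, 0, 0, 0.0933],
  [0.5, 0, 0, 0, 0.0933],
  [0.5, 0, 0, 0, 0.0933],
  [0.5, 0, 0, 0, 0.0933],
])

```text
time: 13.95
tool_pos: [435.8, 194.9, 167.0]
tcp_rot: [-3.141, -0.0, 2.007]
contact_force: [-0.1, -0.5, -0.4]
grip_width: 45.7
finger_force: 0.0
```

Emit:
step_arm([
  [0.5, 0, 0, -0.03, 0.0933],
  [0.5, 0, 0, -0.03, 0.0933],
  [0.5, -0.083, 0.064, -0.02, 0],
  [0.5, -0.083, 0.064, -0.02, 0],
  [0.5, -0.083, 0.064, -0.02, 0],
  [0.5, -0.083, 0.064, -0.02, 0],
  [0.5, -0.083, 0.064, -0.02, 0],
  [0.5, -0.083, 0.064, -0.02, 0],
])

```text
time: 14.75
tool_pos: [649.5, -10.8, 253.5]
tcp_rot: [-3.141, -0.0, 1.719]
contact_force: [1.7, 0.4, 0.1]
grip_width: 45.7
finger_force: 0.0
```

Emit:
step_arm([
  [0.5, 0, 0, 0, 0],
  [0.5, 0, 0, 0, 0],
  [0.5, 0, 0, 0, 0],
  [0.5, 0, 0, 0, 0],
  [0.5, 0, 0, 0, 0],
])

```text
time: 15.25
tool_pos: [648.0, -8.0, 253.6]
tcp_rot: [3.141, -0.0, 1.721]
contact_force: [-0.8, 0.9, 0.5]
grip_width: 46.1
finger_force: 0.0
```

```bash
python3 - <<'E'
from h import *
p,w=pose(); print(p,w,fr(p)); c,i,d=snap('wrist'); save('w4',i,s=1.4); np.savez('w4.npz',i=i,d=d)
np.save('cw4.npy',np.array(c,object),allow_pickle=True)
E
```

```text
[647.96797728  -8.0261955  253.59980954] 98.61448022464474 [-11.10797593 -43.66394283]
```

View pics/w4.png

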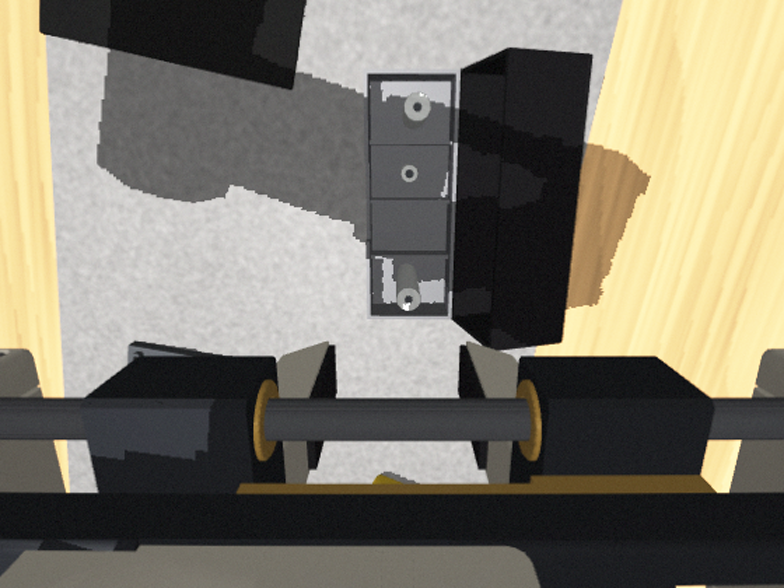

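The box holds pillar1 at (417,107), pillar2 at (409,173), an empty third cell, and pillar4 at (408,299).

```bash
python3 - <<'E'
from h import *
c=tuple(np.load('cw4.npy',allow_pickle=True))
f=lambda a,b,z:onz(c,(a+.5)/1.4-.5,(b+.5)/1.4-.5,z)[:2]
for n,a,b in(('p1',417.5,107),('p2',409,173.5),('p4',408.5,299)): q=f(a,b,84); print(n,q.round(1),fr(q).round(1))
for a,b in((368,73),(456,72),(370,318),(449,319)): q=f(a,b,38); print(q.round(1),fr(q).round(1))
p1=f(417.5,107,84); go(*p1,120,98.5)
E
```

```text
p1 [645.8 100.4] [ 2.8 63.9]
p2 [646.9  58.7] [-2.3 22.5]
p4 [660.2 -27.4] [ -1.8 -64.6]
[608.  122.7] [-31.4  91.6]
[670.6 132.9] [32.1 92.4]
[634.5 -62. ] [-32.4 -95. ]
[699.5 -53. ] [ 33.2 -95.7]
at [648.1  -8.2 253.6] 98.6 shares xyz [0.2155 0.028  0.2673] rows>=3.4 turn 0.0011 t=15.3
```

Emit:
step_arm([
  [0.4, 0.072, 0.0095, 0.06, 0],
  [0.4, 0.072, 0.0095, 0.06, 0],
  [0.4, 0.0715, 0.009, 0.06, 0],
  [0.4, 0, 0, 0.06, 0.001],
  [0.4, 0, 0, 0, 0],
  [0.4, 0, 0, 0, 0],
  [0.4, 0, 0, 0, 0],
])

```text
time: 16.0
tool_pos: [647.6, 98.8, 135.6]
tcp_rot: [3.138, 0.0, 1.717]
contact_force: [-0.0, -0.5, 0.2]
grip_width: 36.9
finger_force: 0.0
```

```bash
python3 - <<'E'
from h import *
go(645.8,100.4,56,98.5)
E
```

```text
at [647.6  98.8 135.6] 98.39 shares xyz [ 0.0036 -0.0031  0.1592] rows>=1.6 turn -0.0012 t=16.0
```

Emit:
step_arm([
  [0.4, 0.0036, -0.003, 0.05, -0.001],
  [0.4, 0, 0, 0.07, 0],
  [0.4, 0, 0, 0.035, 0],
  [0.4, 0, 0, 0.004, 0],
  [0.4, 0, 0, 0, 0],
  [0.4, 0, 0, 0, 0],
])

```text
time: 16.6
tool_pos: [646.2, 100.7, 56.1]
tcp_rot: [3.138, 0.0, 1.719]
contact_force: [0.2, 0.1, 0.0]
grip_width: 36.7
finger_force: 0.0
```

Emit:
step_arm([
  [0.3, 0, 0, 0, 0],
  [0.2, 0, 0, 0, 0],
  [0.0, 0, 0, 0, 0],
  [0.0, 0, 0, 0, 0],
  [0.0, 0, 0, 0, 0],
  [0.0, 0, 0, 0, 0],
])

```text
time: 17.2
tool_pos: [645.0, 101.1, 54.4]
tcp_rot: [3.141, 0.0, 1.72]
contact_force: [-1.1, -0.3, 5.3]
grip_width: 17.5
finger_force: 30.0
```

Emit:
step_arm([
  [0, 0, 0, -0.04, 0],
  [0, 0, 0, -0.09, 0],
  [0, 0, 0, -0.09, 0],
  [0, 0, 0, 0, 0.061],
  [0, 0, 0, 0, 0.061],
])

```text
time: 17.7
tool_pos: [645.2, 101.1, 165.3]
tcp_rot: [3.139, -0.0, 1.524]
contact_force: [-0.2, 0.1, -1.6]
grip_width: 17.5
finger_force: 30.0
```

Emit:
step_arm([
  [0, -0.088, -0.031, -0.021, 0],
  [0, -0.088, -0.031, -0.021, 0],
  [0, -0.088, -0.031, -0.021, 0],
  [0, -0.088, -0.031, -0.021, 0],
  [0, -0.088, -0.031, -0.021, 0],
  [0, -0.088, -0.031, -0.021, 0],
  [0, -0.088, -0.031, -0.021, 0],
  [0, -0.088, -0.031, -0.021, 0],
])

```text
time: 18.5
tool_pos: [504.6, -246.8, 247.7]
tcp_rot: [-3.141, -0.001, 1.528]
contact_force: [0.4, 0.1, -0.2]
grip_width: 17.4
finger_force: 30.0
```

Emit:
step_arm([
  [0, 0, 0, 0, 0],
  [0, 0, 0, 0, 0],
  [0, 0, 0, 0, 0],
  [0, 0, 0, 0, 0],
  [0, 0, 0, 0, 0],
  [0, 0, 0, 0, 0],
])

```text
time: 19.1
tool_pos: [506.1, -244.5, 247.6]
tcp_rot: [-3.141, -0.0, 1.53]
contact_force: [0.4, -0.4, -0.1]
grip_width: 17.4
finger_force: 30.0
```

```bash
python3 - <<'E'
from h import *
p,w=pose(); print(p,w); c,i,d=snap('wrist'); np.savez('w5.npz',i=i,d=d)
np.save('cw5.npy',np.array(c,object),allow_pickle=True)
P=[proj(c,[*to(q,(505.5,-182.6),-2.5),12]) for q in((-95,-60),(95,-60),(-95,60),(95,60))]
P=np.array(P); print(P.round())
a,b=P.min(0).astype(int),P.max(0).astype(int); a=np.maximum(a,0); b=np.minimum(b,[560,420])
s=min(800/(b-a)[0],600/(b-a)[1]); s=int(s*10)/10; print('crop',a,b,s); save('w5',i,(a[0],a[1],b[0],b[1]),s)
E
```

```text
[ 506.06243518 -244.46965132  247.55861648] 87.6340227165414
[[199. 179.]
 [361. 179.]
 [192.  69.]
 [368.  70.]]
crop [191  69] [367 179] 4.5
```

View pics/w5.png

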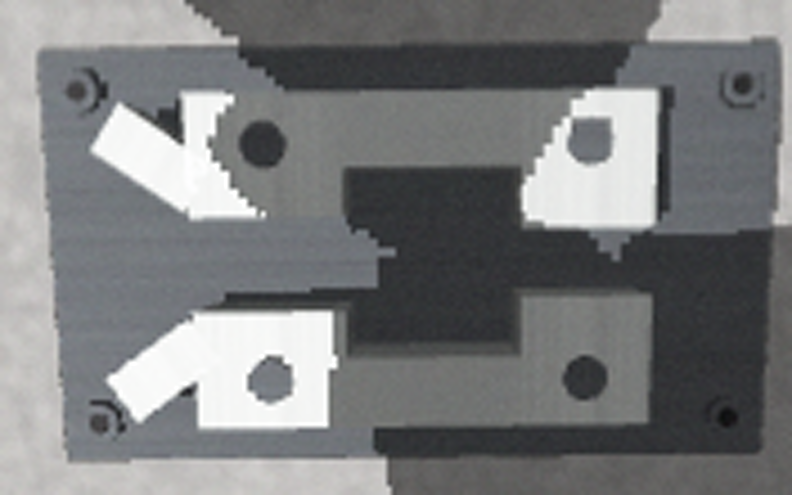

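The gauge crop shows the go gap between rows 217 and 310 (x 190–345) and the no-go gap between rows 229 and 292 (x 522–655).

```bash
python3 - <<'E'
from h import *
c=tuple(np.load('cw5.npy',allow_pickle=True)); print('cam',(-c[4].T@c[5]).round(1))
f=lambda a,b,z:onz(c,191+(a+.5)/4.5-.5,69+(b+.5)/4.5-.5,z)[:2]
K=[((-50,10.5),190,217,48),((-15,10.5),345,216,48),((-50,-10.5),197,311,48),((-15,-10.5),334,309,48),
((25,7.5),522,228,48),((55,7.5),657,229,48),((25,-7.5),521,294,48),((55,-7.5),652,293,48),
((-90,50),38,48,12),((90,50),779,39,12),((-90,-50),69,460,12),((90,-50),764,453,12),((25,21),520,167,48),((-15,21),345,167,48),((25,-21),520,355,48),((-15,-21),346,357,48)]
L=np.array([k[0] for k in K],float); W=np.array([f(*k[1:]) for k in K])
def fit(idx):
    l,w=L[idx],W[idx]; lc,wc=l.mean(0),w.mean(0); a=l-lc;b=w-wc
    th=np.arctan2((a[:,0]*b[:,1]-a[:,1]*b[:,0]).sum(),(a*b).sum()); Rm=np.array([[np.cos(th),-np.sin(th)],[np.sin(th),np.cos(th)]])
    C=wc-Rm@lc; print(C.round(1),np.degrees(th).round(2)); print(((w-C)@Rm-l).round(1).tolist())
fit(list(range(16))); fit(list(range(8))); fit([8,9,10,11])
E
```

```text
cam [ 510.2 -170.   395.2]
[ 508. -182.] -1.73
[[0.3, 0.0], [0.3, -0.1], [0.9, 0.3], [-2.7, 0.4], [0.1, -0.2], [0.6, -0.7], [0.0, 0.3], [-0.0, 0.2], [0.3, 0.2], [-0.8, 0.3], [0.4, -0.1], [0.9, -0.2], [-0.4, -0.5], [0.5, -0.1], [-0.1, 0.0], [-0.2, -0.0]]
[ 508.  -181.9] -2.06
[[0.3, -0.3], [0.3, -0.3], [1.0, -0.1], [-2.6, 0.2], [0.2, -0.1], [0.7, -0.4], [0.1, 0.4], [0.1, 0.5]]
[ 508.2 -181.9] -1.61
[[0.2, 0.3], [-0.9, 0.1], [0.1, 0.0], [0.6, -0.4]]
```

```bash
cat >> h.py <<'E'
GC=(508.0,-182.0); GY=-1.8
def gg(x,y,z,yaw=88.2): go(*to((x,y),GC,GY),z,yaw)
def gst():
    p,w=pose(); o=bot.get_obs(); print('TCP gauge',fr(p,GC,GY).round(2),'z',p[2].round(2),'yaw',w.round(2),'F',np.array(o['contact_force']).round(1),'grip',o['grip_width'].round(1))
E
python3 - <<'E'
from h import *
gst(); gg(-79,0.8,80)
E
```

```text
Traceback (most recent call last):
  File "h.py", line 46, in gst
    p,w=pose(); o=bot.get_obs(); print('TCP gauge',fr(p,GC,GY).round(2),'z',p[2].round(2),'yaw',w.round(2),'F',np.array(o['contact_force']).round(1),'grip',o['grip_width'].round(1))
                                                                                                                                                            ^^^^^^^^^^^^^^^^^^^^^
AttributeError: 'float' object has no attribute 'round'
```

```bash
sed -i "s/o\['grip_width'\].round(1)/round(float(o['grip_width']),1)/" h.py
python3 - <<'E'
from h import *
gst(); gg(-79,0.8,80)
E
```

```text
TCP gauge [-3.000e-02 -6.266e+01] z 247.61 yaw 87.62 F [ 0.4 -0.7  0.3] grip 17.5
at [ 506.  -244.6  247.6] 87.62 shares xyz [ 0.1253 -0.1592  0.3352] rows>=3.9 turn -0.0065 t=19.1
```

Emit:
step_arm([
  [0, 0.0418, -0.053, 0.02, -0.0065],
  [0, 0.0418, -0.053, 0.02, 0],
  [0, 0.0418, -0.053, 0.02, 0],
  [0, 0, 0, 0.08, 0],
  [0, 0, 0, 0.09, 0],
  [0, 0, 0, 0.08, 0],
  [0, 0, 0, 0.024, 0],
  [0, 0, 0, 0, 0],
])

```text
time: 19.95
tool_pos: [427.5, -178.9, 78.9]
tcp_rot: [-3.138, -0.002, 1.539]
contact_force: [0.0, -0.3, -1.3]
grip_width: 17.1
finger_force: 30.0
```

Emit:
step_arm([
  [0, 0, 0, 0, 0],
  [0, 0, 0, 0, 0],
  [0, 0, 0, 0, 0],
])

```text
time: 20.25
tool_pos: [429.2, -180.2, 81.9]
tcp_rot: [3.139, 0.001, 1.538]
contact_force: [-0.2, -0.6, -0.5]
grip_width: 17.4
finger_force: 30.0
```

```bash
python3 - <<'E'
from h import *
gst(); gg(-79,0.8,64)
E
```

```text
TCP gauge [-78.77  -0.68] z 81.89 yaw 88.14 F [-0.2 -0.6 -0.5] grip 17.4
at [ 429.2 -180.2   81.9] 88.14 shares xyz [ 0.003  -0.0005  0.0358] rows>=0.4 turn -0.0007 t=20.2
```

Lower it slowly and feel for the plate.

Emit:
step_arm([
  [0, 0.003, 0, 0.02, 0],
  [0, 0, 0, 0.012, 0],
  [0, 0, 0, 0.004, 0],
  [0, 0, 0, 0, 0],
  [0, 0, 0, 0, 0],
  [0, 0, 0, 0, 0],
])

```text
time: 20.85
tool_pos: [428.6, -178.3, 62.6]
tcp_rot: [-3.142, -0.0, 1.538]
contact_force: [-0.3, 0.8, 0.0]
grip_width: 17.7
finger_force: 30.0
```

Emit:
step_arm([
  [0, 0, 0, 0.001, 0],
  [0, 0, 0, 0.001, 0],
  [0, 0, 0, 0, 0],
  [0, 0, 0, 0, 0],
])

```text
time: 21.25
tool_pos: [428.7, -178.4, 62.3]
tcp_rot: [3.141, 0.0, 1.538]
contact_force: [-1.3, 1.3, 7.3]
grip_width: 17.6
finger_force: 30.0
```

Emit:
step_arm([
  [0, 0, 0, 0.001, 0],
  [0, 0, 0, 0.001, 0],
  [0, 0, 0, 0, 0],
  [0, 0, 0, 0, 0],
])

```text
time: 21.65
tool_pos: [428.8, -178.5, 62.3]
tcp_rot: [3.141, 0.001, 1.538]
contact_force: [-3.8, 2.5, 18.3]
grip_width: 17.4
finger_force: 30.0
```

```bash
python3 - <<'E'
from h import *
gst(); gg(-79,0.8,63)
E
```

```text
TCP gauge [-79.31   1.03] z 62.26 yaw 88.14 F [-3.8  2.5 18.3] grip 17.4
at [ 428.8 -178.5   62.3] 88.14 shares xyz [-0.0005  0.0006 -0.0015] rows>=0.0 turn -0.0006 t=21.6
```

Plate contact is at TCP z ≈ 62.4. I'll back off the press and slide the pillar in.

Emit:
step_arm([
  [0, 0, 0, -0.0062, 0],
  [0, 0, 0, 0, 0],
  [0, 0, 0.006, 0, 0],
  [0, 0, 0.008, 0, 0],
  [0, 0, 0.008, 0, 0],
  [0, 0, 0.008, 0, 0],
  [0, 0, 0.008, 0, 0],
  [0, 0, 0, 0, 0],
])

```text
time: 22.45
tool_pos: [448.2, -179.0, 63.8]
tcp_rot: [3.141, 0.0, 1.539]
contact_force: [0.2, -0.1, -1.1]
grip_width: 17.4
finger_force: 30.0
```

Emit:
step_arm([
  [0, 0, 0.008, 0, 0],
  [0, 0, 0.008, 0, 0],
  [0, 0, 0.008, 0, 0],
  [0, 0, 0, 0, 0],
])

```text
time: 22.85
tool_pos: [460.2, -179.4, 63.9]
tcp_rot: [3.141, 0.0, 1.538]
contact_force: [-0.3, -0.9, 1.0]
grip_width: 17.6
finger_force: 30.0
```

```bash
python3 - <<'E'
from h import *
gst(); gg(0,0.8,63)
E
```

```text
TCP gauge [-47.86   1.05] z 63.88 yaw 88.14 F [-0.3 -0.9  1. ] grip 17.6
at [ 460.2 -179.4   63.9] 88.14 shares xyz [-0.0004  0.0957  0.0018] rows>=1.0 turn -0.0006 t=22.9
```

Emit:
step_arm([
  [0, 0, 0.01, 0.0018, 0],
  [0, 0, 0.01, 0, 0],
  [0, 0, 0.01, 0, 0],
  [0, 0, 0.01, 0, 0],
  [0, 0, 0.01, 0, 0],
  [0, 0, 0.01, 0, 0],
  [0, 0, 0, 0, 0],
  [0, 0, 0, 0, 0],
])

```text
time: 23.65
tool_pos: [489.5, -180.2, 62.8]
tcp_rot: [-3.141, -0.0, 1.538]
contact_force: [0.3, -0.2, -0.2]
grip_width: 17.6
finger_force: 30.0
```

Emit:
step_arm([
  [0, 0, 0.01, 0, 0],
  [0, 0, 0.01, 0, 0],
  [0, 0, 0.01, 0, 0],
  [0, 0, 0.01, 0, 0],
  [0, 0, 0.01, 0, 0],
  [0, 0, 0.01, 0, 0],
  [0, 0, 0, 0, 0],
  [0, 0, 0, 0, 0],
])

```text
time: 24.45
tool_pos: [519.5, -181.2, 62.8]
tcp_rot: [-3.141, -0.0, 1.538]
contact_force: [-0.0, 0.5, -0.6]
grip_width: 17.8
finger_force: 30.0
```

```bash
python3 - <<'E'
from h import *
gst(); gg(20,0.8,63)
E
```

```text
TCP gauge [11.45  1.16] z 62.82 yaw 88.14 F [-0.   0.5 -0.6] grip 17.8
at [ 519.5 -181.2   62.8] 88.14 shares xyz [-0.0007  0.0171 -0.0004] rows>=0.2 turn -0.0006 t=24.4
```

Emit:
step_arm([
  [0, 0, 0.003, 0, 0],
  [0, 0, 0.003, 0, 0],
  [0, 0, 0.003, 0, 0],
  [0, 0, 0.002, 0, 0],
  [0, 0, 0.002, 0, 0],
  [0, 0, 0.002, 0, 0],
  [0, 0, 0, 0, 0],
  [0, 0, 0, 0, 0],
])

```text
time: 25.25
tool_pos: [526.7, -181.6, 62.8]
tcp_rot: [-3.141, -0.0, 1.538]
contact_force: [-1.1, -0.8, 0.1]
grip_width: 17.2
finger_force: 30.0
```

Emit:
step_arm([
  [0, 0, 0.001, 0, 0],
  [0, 0, 0.001, 0, 0],
  [0, 0, 0.001, 0, 0],
  [0, 0, 0.001, 0, 0],
  [0, 0, 0, 0, 0],
  [0, 0, 0, 0, 0],
])

```text
time: 25.85
tool_pos: [527.6, -181.9, 62.6]
tcp_rot: [-3.139, -0.0, 1.538]
contact_force: [-6.5, -3.6, 1.7]
grip_width: 17.4
finger_force: 30.0
```

```bash
python3 - <<'E'
from h import *
gst()
E
```

```text
TCP gauge [19.63  0.74] z 62.61 yaw 88.15 F [-6.5 -3.6  1.7] grip 17.4
```

The no-go gap stopped it at x ≈ 19.6 with about 6.5 N, so pillar1 is sound. I'll back off, lift it, and carry it to the long tray.

Emit:
step_arm([
  [0, 0, -0.006, 0, 0],
  [0, 0, -0.006, 0, 0],
  [0, 0, 0, 0, 0],
  [0, 0, 0, -0.04, 0],
  [0, 0, 0, -0.08, 0],
  [0, 0, 0, -0.08, 0],
  [0, 0, 0, 0, 0],
])

```text
time: 26.55
tool_pos: [526.2, -182.5, 168.7]
tcp_rot: [3.131, 0.004, 1.538]
contact_force: [-0.4, -0.8, 0.6]
grip_width: 17.4
finger_force: 30.0
```

```bash
python3 - <<'E'
from h import *
gst(); go(526.4,388.3,160,88.2)
E
```

```text
TCP gauge [18.18  0.04] z 168.68 yaw 88.15 F [-0.4 -0.8  0.6] grip 17.4
at [ 526.2 -182.5  168.7] 88.15 shares xyz [ 1.1411 -0.0365  0.0174] rows>=11.4 turn -0.0006 t=26.6
```

Emit:
step_arm([
  [0, 0.05, -0.002, 0, 0],
  [0, 0.09, -0.003, 0, 0],
  [0, 0.09, -0.003, 0, 0],
  [0, 0.09, -0.003, 0, 0],
  [0, 0.09, -0.003, 0, 0],
  [0, 0.09, -0.003, 0, 0],
  [0, 0.09, -0.003, 0, 0],
  [0, 0.09, -0.003, 0, 0],
])

```text
time: 27.35
tool_pos: [522.2, 160.9, 162.5]
tcp_rot: [-3.142, -0.0, 1.538]
contact_force: [1.6, -0.1, -0.7]
grip_width: 17.5
finger_force: 30.0
```

Emit:
step_arm([
  [0, 0.09, -0.003, 0, 0],
  [0, 0.09, -0.003, 0, 0],
  [0, 0.09, -0.003, 0, 0],
  [0, 0.09, -0.003, 0, 0],
  [0, 0.06, -0.002, 0, 0],
  [0, 0.041, -0.002, 0, 0],
  [0, 0, 0, 0, 0],
  [0, 0, 0, 0, 0],
])

```text
time: 28.15
tool_pos: [521.7, 389.4, 162.0]
tcp_rot: [-3.141, 0.001, 1.539]
contact_force: [0.5, -0.3, -1.0]
grip_width: 17.5
finger_force: 30.0
```

Emit:
step_arm([
  [0, 0, 0, 0, 0],
  [0, 0, 0, 0, 0],
  [0, 0, 0, 0, 0],
])

```text
time: 28.45
tool_pos: [522.5, 388.6, 163.2]
tcp_rot: [3.141, -0.0, 1.537]
contact_force: [0.4, 0.8, -0.4]
grip_width: 17.4
finger_force: 30.0
```

```bash
python3 - <<'E'
from h import *
go(526.4,388.3,54.5,88.2)
c,i,d=snap('wrist'); np.savez('w6.npz',i=i,d=d)
P=cloud(c,d); hsv=cv2.cvtColor(i,cv2.COLOR_RGB2HSV).astype(int)
m=(hsv[...,0]>100)&(hsv[...,0]<130)&(hsv[...,1]>130); 
v,u=np.nonzero(m); print(m.sum(),u.min(),u.max(),v.min(),v.max())
Q=np.array([proj(c,[*to(q,(503.5,390.5),-5.6),24]) for q in((-93,-25),(93,-25),(-93,25),(93,25))]); print(Q.round(0).tolist())
r=cv2.minAreaRect(np.float32(np.c_[u,v])); print(cv2.boxPoints(r).round(0).tolist())
E
```

```text
at [522.5 388.6 163.2] 88.06 shares xyz [-0.0003  0.0079  0.2173] rows>=2.2 turn -0.0015 t=28.4
12021 20 559 158 381
[[158.0, 220.0], [361.0, 232.0], [156.0, 165.0], [368.0, 179.0]]
[[20.0, 355.0], [30.0, 151.0], [569.0, 177.0], [559.0, 381.0]]
```

```bash
python3 - <<'E'
from h import *
c=cam('wrist'); i=np.load('w6.npz')['i']
hsv=cv2.cvtColor(i,cv2.COLOR_RGB2HSV).astype(int)
m=((hsv[...,0]>105)&(hsv[...,0]<125)&(hsv[...,1]>150)).astype(np.uint8)
n,l,s,ce=cv2.connectedComponentsWithStats(m)
for k in np.argsort(-s[1:,4])[:6]+1: print(s[k],ce[k].round())
for y in range(150,250,10): 
    r=np.nonzero(m[y,100:420])[0]+100; print(y, r.min() if len(r) else None, r.max() if len(r) else None)
E
```

```text
[ 157  158  212   71 9463] [276. 194.]
[157 174   1   1   1] [157. 174.]
[324 335   1   1   1] [324. 335.]
[ 20 355   1   1   1] [ 20. 355.]
[343 356   1   1   1] [343. 356.]
150 None None
160 162 201
170 157 350
180 158 367
190 158 366
200 158 364
210 159 363
220 230 361
230 None None
240 None None
```

Emit:
step_arm([
  [0, 0.009, 0.008, 0.04, 0],
  [0, 0, 0, 0.08, 0],
  [0, 0, 0, 0.07, 0],
  [0, 0, 0, 0.02, 0],
  [0, 0, 0, 0.005, 0],
  [0, 0, 0, 0, 0],
  [0, 0, 0, 0, 0],
  [0, 0, 0, 0, 0],
])

```text
time: 29.3
tool_pos: [527.1, 394.3, 57.3]
tcp_rot: [3.139, -0.002, 1.538]
contact_force: [-0.5, -0.3, 0.1]
grip_width: 17.7
finger_force: 30.0
```

```bash
python3 - <<'E'
from h import *
go(526.6,392.7,53.6,88.2); print(bot.get_obs()['contact_force'])
E
```

```text
at [527.1 394.3  57.3] 88.13 shares xyz [-0.0032 -0.0009  0.0074] rows>=0.1 turn -0.0007 t=29.3
[-0.50775889 -0.27781162  0.08969438]
```

Lower to contact, open, and rise. Then fly to pillar2 at (646.9, 58.7).

Emit:
step_arm([
  [0, 0, 0, 0.004, 0],
  [0, 0, 0, 0.002, 0],
  [0, 0, 0, 0.0015, 0],
  [0, 0, 0, 0.0005, 0],
  [0, 0, 0, 0, 0],
  [0, 0, 0, 0, 0],
])

```text
time: 29.9
tool_pos: [526.6, 394.1, 53.4]
tcp_rot: [3.14, -0.001, 1.538]
contact_force: [-2.3, -1.7, 9.0]
grip_width: 17.7
finger_force: 30.0
```

Emit:
step_arm([
  [0.25, 0, 0, 0, 0],
  [0.3, 0, 0, 0, 0],
  [0.4, 0, 0, 0, 0],
  [0.4, 0, 0, 0, 0],
  [0.4, 0, 0, -0.04, 0],
  [0.4, 0, 0, -0.08, 0],
  [0.4, 0, 0, -0.09, 0],
  [0.4, 0, 0, -0.02, 0],
])

```text
time: 30.7
tool_pos: [528.4, 395.1, 172.4]
tcp_rot: [3.134, -0.005, 1.538]
contact_force: [0.0, 0.7, 0.4]
grip_width: 36.6
finger_force: 0.0
```

```bash
python3 - <<'E'
from h import *
go(646.9,58.7,160,88.2)
E
```

```text
at [528.4 395.1 172.4] 88.14 shares xyz [-0.6648  0.2587  0.0247] rows>=7.1 turn -0.0007 t=30.7
```

Emit:
step_arm([
  [0.35, -0.05, 0.02, 0, 0],
  [0.35, -0.085, 0.033, 0, 0],
  [0.35, -0.085, 0.033, 0, 0],
  [0.35, -0.085, 0.033, 0, 0],
  [0.35, -0.085, 0.033, 0, 0],
  [0.35, -0.085, 0.033, 0, 0],
  [0.35, -0.085, 0.033, 0, 0],
  [0.35, -0.085, 0.033, 0.02, 0],
])

```text
time: 31.5
tool_pos: [642.1, 65.5, 157.1]
tcp_rot: [3.139, -0.0, 1.538]
contact_force: [0.6, -0.0, -0.5]
grip_width: 32.0
finger_force: 0.0
```

Emit:
step_arm([
  [0.35, -0.02, 0.008, 0.04, 0],
  [0.35, 0, 0, 0, 0],
  [0.35, 0, 0, 0, 0],
  [0.35, 0, 0, 0, 0],
  [0.35, 0, 0, 0, 0],
])

```text
time: 32.0
tool_pos: [645.0, 58.7, 137.5]
tcp_rot: [3.14, -0.0, 1.54]
contact_force: [0.3, -0.5, 0.2]
grip_width: 32.2
finger_force: 0.0
```

```bash
python3 - <<'E'
from h import *
go(646.9,58.7,56,88.2)
E
```

```text
at [645.   58.7 137.5] 88.24 shares xyz [1.00e-04 3.80e-03 1.63e-01] rows>=1.6 turn 0.0005 t=32.0
```

Emit:
step_arm([
  [0.35, 0, 0.0035, 0.05, 0],
  [0.35, 0, 0, 0.07, 0],
  [0.35, 0, 0, 0.038, 0],
  [0.35, 0, 0, 0.004, 0],
  [0.35, 0, 0, 0, 0],
  [0.35, 0, 0, 0, 0],
])

```text
time: 32.6
tool_pos: [647.7, 57.6, 57.4]
tcp_rot: [3.138, -0.0, 1.539]
contact_force: [1.4, 0.7, -0.2]
grip_width: 32.1
finger_force: 0.0
```

Emit:
step_arm([
  [0.25, 0, 0, 0, 0],
  [0.15, 0, 0, 0, 0],
  [0.0, 0, 0, 0, 0],
  [0.0, 0, 0, 0, 0],
  [0.0, 0, 0, 0, 0],
  [0.0, 0, 0, 0, 0],
  [0, 0, 0, 0, 0],
])

```text
time: 33.3
tool_pos: [647.0, 57.2, 56.1]
tcp_rot: [3.141, -0.0, 1.538]
contact_force: [-0.4, -0.1, 6.2]
grip_width: 11.5
finger_force: 30.0
```

```bash
python3 - <<'E'
from h import *
gst(); gg(-79,0.4,160)
E
```

```text
TCP gauge [131.39 243.41] z 56.06 yaw 88.13 F [-0.4 -0.1  6.2] grip 11.5
at [647.   57.2  56.1] 88.13 shares xyz [-0.4866 -0.4202 -0.2079] rows>=6.8 turn -0.0008 t=33.3
```

Grip reads 11.5 mm. The gauge will decide.

Emit:
step_arm([
  [0, 0, 0, -0.04, 0],
  [0, 0, 0, -0.08, 0],
  [0, 0, 0, -0.09, 0],
  [0, -0.03, -0.026, 0, 0],
  [0, -0.061, -0.0525, 0, 0],
  [0, -0.061, -0.0525, 0, 0],
  [0, -0.061, -0.0525, 0, 0],
  [0, -0.061, -0.0525, 0, 0],
])

```text
time: 34.1
tool_pos: [522.7, -76.7, 160.0]
tcp_rot: [-3.141, -0.0, 1.539]
contact_force: [0.7, -0.5, -0.4]
grip_width: 11.1
finger_force: 30.0
```

Emit:
step_arm([
  [0, -0.061, -0.0525, 0, 0],
  [0, -0.061, -0.0525, 0, 0],
  [0, -0.061, -0.0525, 0, 0],
  [0, -0.033, -0.027, 0, 0],
  [0, 0, 0, 0.05, 0],
  [0, 0, 0, 0.07, 0],
  [0, 0, 0, 0.02, 0],
  [0, 0, 0, 0, 0],
])

```text
time: 34.9
tool_pos: [427.6, -180.2, 89.2]
tcp_rot: [-3.138, -0.002, 1.538]
contact_force: [-0.8, 0.4, 0.5]
grip_width: 11.3
finger_force: 30.0
```

Emit:
step_arm([
  [0, 0, 0, 0, 0],
  [0, 0, 0, 0, 0],
  [0, 0, 0, 0, 0],
])

```text
time: 35.2
tool_pos: [429.2, -181.1, 91.5]
tcp_rot: [3.14, 0.001, 1.539]
contact_force: [-0.2, -0.5, -0.2]
grip_width: 11.3
finger_force: 30.0
```

```bash
python3 - <<'E'
from h import *
gst(); gg(-79,-1.2,65)
E
```

```text
TCP gauge [-78.8   -1.54] z 91.5 yaw 88.15 F [-0.2 -0.5 -0.2] grip 11.3
at [ 429.2 -181.1   91.5] 88.15 shares xyz [ 0.0007 -0.0004  0.053 ] rows>=0.5 turn -0.0005 t=35.2
```

```bash
python3 - <<'E'
from h import *
p,w=pose(); c,i,d=snap('wrist'); P=cloud(c,d)
Q=P-p; a=np.radians(w); tx=Q[...,0]*np.cos(a)+Q[...,1]*np.sin(a); ty=Q[...,0]*np.sin(a)-Q[...,1]*np.cos(a); z=Q[...,2]
m=(d>0)&(abs(tx)<25)&(abs(ty)<5.5)&(z<35)&(z>-60)
print(m.sum())
for lo in range(-60,36,5):
    k=m&(z>=lo)&(z<lo+5)
    if k.sum()>5: print(lo,k.sum(),'tx max',np.percentile(tx[k],[50,90,98]).round(1),'ty',np.percentile(ty[k],[2,50,98]).round(1))
E
```

```text
1234
-55 7 tx max [6.8 7.4 7.4] ty [-2.2  0.2  3.9]
-50 41 tx max [6.8 7.6 7.7] ty [-4.2  0.8  5.2]
-45 44 tx max [6.8 7.6 7.8] ty [-4.7  0.2  5.1]
-40 49 tx max [6.9 7.5 7.8] ty [-4.5  0.2  5. ]
-35 53 tx max [6.9 7.5 7.7] ty [-4.4  0.2  5.4]
-30 54 tx max [6.8 7.6 7.8] ty [-4.3  0.8  5.3]
-25 62 tx max [6.7 7.5 7.7] ty [-4.7  0.3  5.3]
-20 60 tx max [6.8 7.6 7.8] ty [-4.6  0.3  5.1]
-15 75 tx max [7.1 7.6 7.8] ty [-4.2  0.3  5. ]
-10 88 tx max [7.  8.  9.6] ty [-5.3 -0.2  5.4]
-5 93 tx max [7.  7.9 9.4] ty [-5.1 -0.7  5.2]
0 108 tx max [7.2 7.8 9.5] ty [-5.4 -0.2  5.1]
5 100 tx max [7.  7.7 9.6] ty [-5.2 -0.1  5.4]
10 139 tx max [6.9 7.8 9.3] ty [-5.2 -0.1  5.3]
15 131 tx max [7.  8.  9.7] ty [-5.2 -0.1  5.1]
20 105 tx max [7.3 8.9 9.7] ty [-5.1  0.4  5. ]
25 21 tx max [ 7.8  9.8 10. ] ty [-5.4 -4.7  1.7]
```

Wrist depth puts the pillar 1.6 mm to +x of the TCP in tool axes, upright. That makes it centred on the gauge line as it stands. I'll lower it and slide.

Emit:
step_arm([
  [0, 0, 0, 0.03, 0],
  [0, 0, 0, 0.018, 0],
  [0, 0, 0, 0.004, 0],
  [0, 0, 0, 0, 0],
  [0, 0, 0, 0, 0],
  [0, 0, 0, 0, 0],
])

```text
time: 35.85
tool_pos: [428.7, -180.9, 64.7]
tcp_rot: [3.141, 0.0, 1.538]
contact_force: [0.5, 0.1, 0.3]
grip_width: 11.2
finger_force: 30.0
```

```bash
python3 - <<'E'
from h import *
gst(); gg(-79,-1.6,64.7)
E
```

```text
TCP gauge [-79.29  -1.41] z 64.69 yaw 88.13 F [0.5 0.1 0.3] grip 11.2
at [ 428.7 -180.9   64.7] 88.13 shares xyz [-0.0004  0.0006 -0.    ] rows>=0.0 turn -0.0007 t=35.9
```

Emit:
step_arm([
  [0, 0, 0.006, 0, 0],
  [0, 0, 0.01, 0, 0],
  [0, 0, 0.01, 0, 0],
  [0, 0, 0.01, 0, 0],
  [0, 0, 0.01, 0, 0],
  [0, 0, 0.01, 0, 0],
  [0, 0, 0.01, 0, 0],
  [0, 0, 0.01, 0, 0],
])

```text
time: 36.65
tool_pos: [466.9, -182.0, 64.4]
tcp_rot: [3.142, -0.0, 1.538]
contact_force: [0.9, -0.4, -0.0]
grip_width: 11.3
finger_force: 30.0
```

Emit:
step_arm([
  [0, 0, 0.01, 0, 0],
  [0, 0, 0.01, 0, 0],
  [0, 0, 0.01, 0, 0],
  [0, 0, 0.01, 0, 0],
  [0, 0, 0.01, 0, 0],
  [0, 0, 0.01, 0, 0],
  [0, 0, 0.01, 0, 0],
  [0, 0, 0.01, 0, 0],
])

```text
time: 37.45
tool_pos: [506.8, -183.4, 64.4]
tcp_rot: [-3.142, -0.0, 1.538]
contact_force: [-0.2, 0.6, -1.1]
grip_width: 11.7
finger_force: 30.0
```

Emit:
step_arm([
  [0, 0, 0.01, 0, 0],
  [0, 0, 0.008, 0, 0],
  [0, 0, 0, 0, 0],
  [0, 0, 0, 0, 0],
])

```text
time: 37.85
tool_pos: [515.4, -183.6, 64.3]
tcp_rot: [-3.141, -0.0, 1.538]
contact_force: [0.2, 0.7, -0.8]
grip_width: 10.9
finger_force: 30.0
```

```bash
python3 - <<'E'
from h import *
gst(); gg(20,-1.6,64.4)
E
```

```text
TCP gauge [ 7.41 -1.38] z 64.35 yaw 88.14 F [ 0.2  0.7 -0.8] grip 10.9
at [ 515.4 -183.6   64.3] 88.14 shares xyz [-0.0004  0.0252 -0.0001] rows>=0.3 turn -0.0007 t=37.9
```

Emit:
step_arm([
  [0, -0.0004, 0.004, 0, 0],
  [0, 0, 0.004, 0, 0],
  [0, 0, 0.004, 0, 0],
  [0, 0, 0.003, 0, 0],
  [0, 0, 0.003, 0, 0],
  [0, 0, 0.003, 0, 0],
  [0, 0, 0.003, 0, 0],
  [0, 0, 0.002, 0, 0],
])

```text
time: 38.65
tool_pos: [528.6, -184.3, 64.4]
tcp_rot: [3.142, -0.0, 1.538]
contact_force: [0.3, 0.5, -0.0]
grip_width: 11.2
finger_force: 30.0
```

Emit:
step_arm([
  [0, 0, 0.002, 0, 0],
  [0, 0, 0.002, 0, 0],
  [0, 0, 0, 0, 0],
  [0, 0, 0, 0, 0],
])

```text
time: 39.05
tool_pos: [530.4, -184.3, 64.4]
tcp_rot: [-3.142, -0.0, 1.538]
contact_force: [-0.4, 0.2, -0.5]
grip_width: 11.5
finger_force: 30.0
```

```bash
python3 - <<'E'
from h import *
gst(); gg(40,-1.6,64.4)
E
```

```text
TCP gauge [22.47 -1.61] z 64.42 yaw 88.14 F [-0.4  0.2 -0.5] grip 11.5
at [ 530.4 -184.3   64.4] 88.14 shares xyz [0.0001 0.0351 0.    ] rows>=0.4 turn -0.0007 t=39.0
```

It slips into the no-go gap without force, so pillar2 is undersize. I'll push it a little further in, then lift it and take it to the square tray.

Emit:
step_arm([
  [0, 0, 0.006, 0, 0],
  [0, 0, 0.008, 0, 0],
  [0, 0, 0.008, 0, 0],
  [0, 0, 0.008, 0, 0],
  [0, 0, 0, 0, 0],
  [0, 0, 0, 0, 0],
])

```text
time: 39.65
tool_pos: [545.4, -184.8, 64.3]
tcp_rot: [-3.141, -0.0, 1.538]
contact_force: [0.8, 0.2, 0.1]
grip_width: 11.5
finger_force: 30.0
```

Emit:
step_arm([
  [0, 0, 0, -0.04, 0],
  [0, 0, 0, -0.06, 0],
  [0, 0, 0, -0.06, 0],
  [0, 0, 0, -0.02, 0],
  [0, 0, 0, 0, 0],
  [0, 0, 0, 0, 0],
])

```text
time: 40.25
tool_pos: [544.8, -184.6, 153.2]
tcp_rot: [-3.14, -0.001, 1.538]
contact_force: [-0.6, -0.2, -1.0]
grip_width: 11.0
finger_force: 30.0
```

```bash
python3 - <<'E'
from h import *
gst(); go(500,-358,150)
E
```

```text
TCP gauge [36.82 -1.4 ] z 153.23 yaw 88.13 F [-0.6 -0.2 -1. ] grip 11.0
at [ 544.8 -184.6  153.2] 88.13 shares xyz [-0.3496 -0.0782  0.0065] rows>=3.6  t=40.2
```

Emit:
step_arm([
  [0, -0.06, -0.013, 0, 0],
  [0, -0.08, -0.018, 0, 0],
  [0, -0.08, -0.018, 0, 0],
  [0, -0.08, -0.018, 0, 0],
  [0, -0.05, -0.011, 0, 0],
  [0, 0, 0, 0, 0],
  [0, 0, 0, 0, 0],
  [0, 0, 0, 0, 0],
])

```text
time: 41.05
tool_pos: [500.6, -357.1, 153.3]
tcp_rot: [-3.14, -0.002, 1.539]
contact_force: [1.2, -0.4, 0.8]
grip_width: 11.2
finger_force: 30.0
```

```bash
python3 - <<'E'
from h import *
p,w=pose(); c,i,d=snap('wrist'); print(p)
hsv=cv2.cvtColor(i,cv2.COLOR_RGB2HSV).astype(int)
m=((hsv[...,0]>105)&(hsv[...,0]<125)&(hsv[...,1]>150)); P=cloud(c,d); k=m&(d>0)&(P[...,2]>19)&(P[...,2]<28)
print(k.sum(),P[k].min(0).round(),P[k].max(0).round())
go(500,-358,56)
E
```

```text
[ 500.64502781 -357.14677206  153.26442232]
1203 [ 457. -400.   19.] [ 544. -315.   27.]
at [ 500.9 -357.1  153.7] 88.2 shares xyz [-0.0019 -0.0017  0.1953] rows>=2.0  t=41.1
```

Emit:
step_arm([
  [0, 0, 0, 0.05, 0],
  [0, 0, 0, 0.08, 0],
  [0, 0, 0, 0.05, 0],
  [0, 0, 0, 0.012, 0],
  [0, 0, 0, 0, 0],
  [0, 0, 0, 0, 0],
  [0, 0, 0, 0, 0],
])

```text
time: 41.8
tool_pos: [501.7, -359.0, 60.3]
tcp_rot: [3.139, 0.002, 1.539]
contact_force: [-0.3, 0.1, -0.1]
grip_width: 11.5
finger_force: 30.0
```

Emit:
step_arm([
  [0, 0, 0, 0.002, 0],
  [0, 0, 0, 0.002, 0],
  [0, 0, 0, 0, 0],
  [0, 0, 0, 0, 0],
])

```text
time: 42.2
tool_pos: [500.7, -358.5, 56.5]
tcp_rot: [3.142, -0.0, 1.538]
contact_force: [-0.1, -0.2, -0.7]
grip_width: 11.2
finger_force: 30.0
```

Emit:
step_arm([
  [0, 0, 0, 0.0015, 0],
  [0, 0, 0, 0.001, 0],
  [0, 0, 0, 0.001, 0],
  [0, 0, 0, 0, 0],
  [0, 0, 0, 0, 0],
])

```text
time: 42.7
tool_pos: [500.8, -358.5, 55.0]
tcp_rot: [3.141, 0.0, 1.538]
contact_force: [-1.6, -0.9, 3.7]
grip_width: 11.2
finger_force: 30.0
```

Emit:
step_arm([
  [0.2, 0, 0, 0, 0],
  [0.25, 0, 0, 0, 0],
  [0.35, 0, 0, 0, 0],
  [0.35, 0, 0, 0, 0],
  [0.35, 0, 0, -0.04, 0],
  [0.35, 0, 0, -0.08, 0],
  [0.35, 0, 0, -0.09, 0],
  [0.35, 0, 0, -0.02, 0],
])

```text
time: 43.5
tool_pos: [502.6, -360.1, 175.2]
tcp_rot: [3.135, 0.006, 1.538]
contact_force: [1.2, -1.1, 0.5]
grip_width: 32.0
finger_force: 0.0
```

```bash
python3 - <<'E'
from h import *
go(660.2,-27.4,160,88.2)
c,i,d=snap('side'); save('s7',i,s=1.4)
E
```

```text
at [ 502.6 -360.1  175.2] 88.14 shares xyz [0.6753 0.2933 0.0304] rows>=7.4 turn -0.0007 t=43.5
```

Emit:
step_arm([
  [0.35, 0.045, 0.0195, 0, 0],
  [0.35, 0.085, 0.037, 0, 0],
  [0.35, 0.085, 0.037, 0, 0],
  [0.35, 0.085, 0.037, 0, 0],
  [0.35, 0.085, 0.037, 0, 0],
  [0.35, 0.085, 0.037, 0, 0],
  [0.35, 0.085, 0.037, 0, 0],
  [0.35, 0.085, 0.037, 0.03, 0],
])

```text
time: 44.35
tool_pos: [651.5, -41.5, 154.9]
tcp_rot: [3.14, 0.0, 1.538]
contact_force: [0.6, 0.0, -0.5]
grip_width: 32.3
finger_force: 0.0
```

Emit:
step_arm([
  [0.35, 0.037, 0.016, 0.04, 0],
  [0.35, 0, 0, 0, 0],
  [0.35, 0, 0, 0, 0],
  [0.35, 0, 0, 0, 0],
  [0.35, 0, 0, 0, 0],
])

```text
time: 44.85
tool_pos: [659.0, -26.5, 135.5]
tcp_rot: [3.14, 0.0, 1.536]
contact_force: [-0.5, -0.0, -0.7]
grip_width: 32.0
finger_force: 0.0
```

```bash
cat >> h.py <<'E'
def held(zlo=-60,zhi=-14,s=(25,30)):
    p,w=pose(); c,i,d=snap('wrist'); P=cloud(c,d); Q=P-p; a=np.radians(w)
    tx=Q[...,0]*np.cos(a)+Q[...,1]*np.sin(a); ty=Q[...,0]*np.sin(a)-Q[...,1]*np.cos(a); z=Q[...,2]
    for lo in range(zlo,zhi,8):
        k=(d>0)&(abs(tx)<s[0])&(abs(ty)<s[1])&(z>=lo)&(z<lo+8)
        if k.sum()>5: print(lo,k.sum(),'tx',np.percentile(tx[k],[2,50,98]).round(1),'ty',np.percentile(ty[k],[2,50,98]).round(1))
E
python3 - <<'E'
from h import *
go(660.2,-27.4,56,88.2)
held(-64,-40,(25,14))
E
```

```text
at [659.  -26.5 135.5] 88.03 shares xyz [-0.0018  0.0024  0.1591] rows>=1.6 turn -0.0019 t=44.9
-64 91 tx [1.1 6.6 8.1] ty [-7.1  0.8  9.5]
-56 606 tx [-8.3  0.2  7.7] ty [-6.9  0.8  9.1]
```

Emit:
step_arm([
  [0.35, -0.001, 0.002, 0.05, 0],
  [0.35, 0, 0, 0.07, 0],
  [0.35, 0, 0, 0.035, 0],
  [0.35, 0, 0, 0.004, 0],
  [0.35, 0, 0, 0, 0],
  [0.35, 0, 0, 0, 0],
])

```text
time: 45.5
tool_pos: [661.0, -26.0, 57.1]
tcp_rot: [3.138, 0.0, 1.538]
contact_force: [0.0, -0.1, 0.6]
grip_width: 32.2
finger_force: 0.0
```

Emit:
step_arm([
  [0.25, 0, 0, 0, 0],
  [0.2, 0, 0, 0, 0],
  [0.0, 0, 0, 0, 0],
  [0.0, 0, 0, 0, 0],
  [0.0, 0, 0, 0, 0],
  [0.0, 0, 0, 0, 0],
  [0, 0, 0, 0, 0],
])

```text
time: 46.2
tool_pos: [660.4, -25.5, 56.1]
tcp_rot: [3.14, 0.0, 1.538]
contact_force: [-0.9, 0.9, 6.2]
grip_width: 17.3
finger_force: 30.0
```

```bash
python3 - <<'E'
from h import *
gst(); gg(-79,0,160)
E
```

```text
TCP gauge [147.42 161.18] z 56.11 yaw 88.14 F [-0.9  0.9  6.2] grip 17.3
at [660.4 -25.5  56.1] 88.14 shares xyz [-0.3229 -0.4525 -0.2078] rows>=5.9 turn -0.0007 t=46.2
```

Emit:
step_arm([
  [0, 0, 0, -0.04, 0],
  [0, 0, 0, -0.08, 0],
  [0, 0, 0, -0.09, 0],
  [0, -0.025, -0.036, 0, 0],
  [0, -0.05, -0.07, 0, 0],
  [0, -0.05, -0.07, 0, 0],
  [0, -0.05, -0.07, 0, 0],
  [0, -0.05, -0.07, 0, 0],
])

```text
time: 47.0
tool_pos: [496.6, -133.3, 159.9]
tcp_rot: [-3.141, -0.0, 1.539]
contact_force: [-0.4, -1.0, -1.0]
grip_width: 17.8
finger_force: 30.0
```

Emit:
step_arm([
  [0, -0.05, -0.07, 0, 0],
  [0, -0.048, -0.0665, 0, 0],
  [0, 0, 0, 0.05, 0],
  [0, 0, 0, 0.07, 0],
  [0, 0, 0, 0.02, 0],
  [0, 0, 0, 0, 0],
  [0, 0, 0, 0, 0],
  [0, 0, 0, 0, 0],
])

```text
time: 47.8
tool_pos: [429.5, -179.8, 91.4]
tcp_rot: [3.14, 0.001, 1.539]
contact_force: [0.3, 0.4, -0.9]
grip_width: 17.2
finger_force: 30.0
```

Emit:
step_arm([
  [0, 0, 0, 0, 0],
  [0, 0, 0, 0, 0],
  [0, 0, 0, 0, 0],
])

```text
time: 48.1
tool_pos: [428.7, -179.5, 90.6]
tcp_rot: [3.141, 0.0, 1.538]
contact_force: [0.1, 0.8, -1.5]
grip_width: 17.4
finger_force: 30.0
```

```bash
python3 - <<'E'
from h import *
held(); gst(); gg(-79,0,65)
E
```

```text
-60 8 tx [-12.  -10.5 -10. ] ty [27.8 29.5 29.9]
-52 89 tx [0.3 5.9 7.3] ty [-6.7  2.   9.6]
-44 544 tx [ 2.3 19.1 24.8] ty [-5.9 21.2 29.7]
-36 129 tx [0.2 5.8 7.2] ty [-6.8  0.8  9.4]
-28 162 tx [-0.9  5.8  7.3] ty [-7.1  1.1  9.6]
-20 180 tx [-0.2  5.8  7.2] ty [-6.9  1.3  9.4]
TCP gauge [-7.936e+01 -5.000e-02] z 90.47 yaw 88.14 F [-0.2  0.   0.6] grip 17.6
at [ 428.7 -179.6   90.5] 88.14 shares xyz [0.0001 0.0007 0.0509] rows>=0.5 turn -0.0007 t=48.1
```

Emit:
step_arm([
  [0, 0.0034, 0, 0.03, 0],
  [0, 0, 0, 0.017, 0],
  [0, 0, 0, 0.004, 0],
  [0, 0, 0, 0, 0],
  [0, 0, 0, 0, 0],
  [0, 0, 0, 0, 0],
])

```text
time: 48.75
tool_pos: [428.8, -178.0, 64.9]
tcp_rot: [3.141, 0.0, 1.538]
contact_force: [0.2, -0.3, -0.8]
grip_width: 17.5
finger_force: 30.0
```

```bash
python3 - <<'E'
from h import *
gst(); gg(-79,1.7,64.6)
E
```

```text
TCP gauge [-79.29   1.54] z 64.91 yaw 88.13 F [ 0.2 -0.3 -0.8] grip 17.5
at [ 428.8 -178.    64.9] 88.13 shares xyz [0.0003 0.0006 0.0006] rows>=0.0 turn -0.0008 t=48.8
```

Emit:
step_arm([
  [0, 0, 0.006, 0.0006, 0],
  [0, 0, 0.008, 0, 0],
  [0, 0, 0.008, 0, 0],
  [0, 0, 0.008, 0, 0],
  [0, 0, 0.008, 0, 0],
  [0, 0, 0.008, 0, 0],
  [0, 0, 0.008, 0, 0],
  [0, 0, 0, 0, 0],
])

```text
time: 49.55
tool_pos: [456.2, -178.8, 64.4]
tcp_rot: [3.141, 0.0, 1.538]
contact_force: [0.1, -0.1, -0.6]
grip_width: 17.6
finger_force: 30.0
```

Emit:
step_arm([
  [0, 0, 0.01, 0, 0],
  [0, 0, 0.01, 0, 0],
  [0, 0, 0.01, 0, 0],
  [0, 0, 0.01, 0, 0],
  [0, 0, 0.01, 0, 0],
  [0, 0, 0.01, 0, 0],
  [0, 0, 0.01, 0, 0],
  [0, 0, 0, 0, 0],
])

```text
time: 50.35
tool_pos: [491.3, -179.9, 64.4]
tcp_rot: [3.141, 0.0, 1.538]
contact_force: [0.2, 0.9, -0.3]
grip_width: 17.7
finger_force: 30.0
```

Emit:
step_arm([
  [0, 0, 0.01, 0, 0],
  [0, 0, 0.01, 0, 0],
  [0, 0, 0.01, 0, 0],
  [0, 0, 0.01, 0, 0],
  [0, 0, 0.01, 0, 0],
  [0, 0, 0, 0, 0],
  [0, 0, 0, 0, 0],
])

```text
time: 51.05
tool_pos: [515.5, -180.6, 64.3]
tcp_rot: [-3.141, -0.0, 1.538]
contact_force: [-0.3, -0.3, -0.4]
grip_width: 17.5
finger_force: 30.0
```

```bash
python3 - <<'E'
from h import *
gst()
E
```

```text
TCP gauge [7.44 1.67] z 64.27 yaw 88.14 F [-0.3 -0.3 -0.4] grip 17.5
```

Emit:
step_arm([
  [0, 0, 0.005, 0, 0],
  [0, 0, 0.005, 0, 0],
  [0, 0, 0.004, 0, 0],
  [0, 0, 0.003, 0, 0],
  [0, 0, 0.002, 0, 0],
  [0, 0, 0.002, 0, 0],
  [0, 0, 0, 0, 0],
  [0, 0, 0, 0, 0],
])

```text
time: 51.85
tool_pos: [526.0, -181.0, 64.4]
tcp_rot: [-3.142, -0.0, 1.538]
contact_force: [-1.1, -0.2, -0.0]
grip_width: 17.6
finger_force: 30.0
```

Emit:
step_arm([
  [0, 0, 0.001, 0, 0],
  [0, 0, 0.001, 0, 0],
  [0, 0, 0.001, 0, 0],
  [0, 0, 0.001, 0, 0],
  [0, 0, 0, 0, 0],
  [0, 0, 0, 0, 0],
])

```text
time: 52.45
tool_pos: [527.5, -181.0, 64.3]
tcp_rot: [-3.14, -0.0, 1.538]
contact_force: [-3.6, -0.5, 0.0]
grip_width: 17.1
finger_force: 30.0
```

```bash
python3 - <<'E'
from h import *
gst()
E
```

```text
TCP gauge [19.5   1.66] z 64.26 yaw 88.13 F [-3.6 -0.5  0. ] grip 17.1
```

Emit:
step_arm([
  [0, 0, 0.001, 0, 0],
  [0, 0, 0.001, 0, 0],
  [0, 0, 0, 0, 0],
  [0, 0, 0, 0, 0],
])

```text
time: 52.85
tool_pos: [527.9, -180.9, 64.2]
tcp_rot: [-3.139, -0.001, 1.538]
contact_force: [-5.8, 0.1, 2.7]
grip_width: 17.5
finger_force: 30.0
```

Emit:
step_arm([
  [0, 0, -0.006, 0, 0],
  [0, 0, -0.006, 0, 0],
  [0, 0, 0, 0, 0],
  [0, 0, 0, -0.04, 0],
  [0, 0, 0, -0.08, 0],
  [0, 0, 0, -0.08, 0],
  [0, 0, 0, 0, 0],
])

```text
time: 53.55
tool_pos: [526.2, -182.3, 170.2]
tcp_rot: [3.131, 0.005, 1.538]
contact_force: [0.5, -0.8, -0.6]
grip_width: 17.3
finger_force: 30.0
```

```bash
python3 - <<'E'
from h import *
gst(); T=to((-69,0),(503.5,394.5),-5.6); print(T); go(*T,160,88.2)
E
```

```text
TCP gauge [18.24  0.24] z 170.17 yaw 88.14 F [ 0.5 -0.8 -0.6] grip 17.3
[434.8293094  401.23322008]
at [ 526.2 -182.3  170.2] 88.14 shares xyz [ 1.1606 -0.2207  0.0203] rows>=11.8 turn -0.0007 t=53.5
```

Pillar4 was stopped too, so it's sound. Taking it to the long tray's near cell.

Emit:
step_arm([
  [0, 0.05, -0.01, 0, 0],
  [0, 0.09, -0.017, 0, 0],
  [0, 0.09, -0.017, 0, 0],
  [0, 0.09, -0.017, 0, 0],
  [0, 0.09, -0.017, 0, 0],
  [0, 0.09, -0.017, 0, 0],
  [0, 0.09, -0.017, 0, 0],
  [0, 0.09, -0.017, 0, 0],
])

```text
time: 54.35
tool_pos: [469.2, 162.9, 164.0]
tcp_rot: [3.141, -0.0, 1.538]
contact_force: [1.1, -0.1, -1.3]
grip_width: 17.6
finger_force: 30.0
```

Emit:
step_arm([
  [0, 0.09, -0.017, 0, 0],
  [0, 0.09, -0.017, 0, 0],
  [0, 0.09, -0.017, 0, 0],
  [0, 0.09, -0.017, 0, 0],
  [0, 0.08, -0.017, 0, 0],
  [0, 0.041, -0.007, 0, 0],
  [0, 0, 0, 0, 0],
  [0, 0, 0, 0, 0],
])

```text
time: 55.15
tool_pos: [431.2, 402.7, 163.6]
tcp_rot: [-3.141, 0.001, 1.539]
contact_force: [-0.2, -0.8, -1.9]
grip_width: 17.6
finger_force: 30.0
```

Emit:
step_arm([
  [0, 0, 0, 0, 0],
  [0, 0, 0, 0, 0],
  [0, 0, 0, 0, 0],
])

```text
time: 55.45
tool_pos: [432.0, 402.0, 164.6]
tcp_rot: [3.141, -0.0, 1.537]
contact_force: [-0.3, 0.7, -0.9]
grip_width: 17.3
finger_force: 30.0
```

```bash
python3 - <<'E'
from h import *
p,w=pose(); c,i,d=snap('wrist')
hsv=cv2.cvtColor(i,cv2.COLOR_RGB2HSV).astype(int)
m=((hsv[...,0]>105)&(hsv[...,0]<125)&(hsv[...,1]>150)); P=cloud(c,d); k=m&(d>0)&(P[...,2]>20)&(P[...,2]<27)
r=cv2.minAreaRect(np.float32(P[k][:,:2])); print(k.sum(),np.round(r[0],1),np.round(r[1],1),r[2])
go(435,401,60,88.2)
E
```

```text
2375 [504.2 394.2] [ 50.6 186. ] 84.2530288696289
at [431.9 402.2 164.6] 88.06 shares xyz [-0.0021  0.0062  0.2092] rows>=2.1 turn -0.0016 t=55.5
```

Emit:
step_arm([
  [0, 0.001, 0.006, 0.05, 0],
  [0, 0, 0, 0.08, 0],
  [0, 0, 0, 0.06, 0],
  [0, 0, 0, 0.019, 0],
  [0, 0, 0, 0, 0],
  [0, 0, 0, 0, 0],
  [0, 0, 0, 0, 0],
])

```text
time: 56.2
tool_pos: [435.6, 404.0, 61.8]
tcp_rot: [3.139, -0.002, 1.538]
contact_force: [-0.2, -0.4, 0.2]
grip_width: 17.5
finger_force: 30.0
```

Emit:
step_arm([
  [0, 0, 0, 0.002, 0],
  [0, 0, 0, 0.001, 0],
  [0, 0, 0, 0.001, 0],
  [0, 0, 0, 0, 0],
  [0, 0, 0, 0, 0],
])

```text
time: 56.7
tool_pos: [434.5, 403.3, 57.9]
tcp_rot: [-3.142, -0.0, 1.538]
contact_force: [0.1, -0.1, 0.1]
grip_width: 17.7
finger_force: 30.0
```

Emit:
step_arm([
  [0, 0, 0, 0.003, 0],
  [0, 0, 0, 0.0015, 0],
  [0, 0, 0, 0.0015, 0],
  [0, 0, 0, 0, 0],
  [0, 0, 0, 0, 0],
])

```text
time: 57.2
tool_pos: [434.5, 403.3, 55.1]
tcp_rot: [3.141, -0.0, 1.538]
contact_force: [-0.8, -0.6, 2.3]
grip_width: 17.4
finger_force: 30.0
```

Emit:
step_arm([
  [0.25, 0, 0, 0, 0],
  [0.3, 0, 0, 0, 0],
  [0.35, 0, 0, 0, 0],
  [0.35, 0, 0, 0, 0],
  [0.35, 0, 0, -0.04, 0],
  [0.35, 0, 0, -0.08, 0],
  [0.35, 0, 0, -0.08, 0],
  [0.35, 0, 0, -0.08, 0],
])

```text
time: 58.0
tool_pos: [434.3, 403.1, 196.3]
tcp_rot: [-3.141, 0.0, 1.538]
contact_force: [0.8, 0.4, -0.1]
grip_width: 32.3
finger_force: 0.0
```

```bash
python3 - <<'E'
from h import *
p,w=pose(); print(p); c,i,d=snap('side'); save('s8',i,s=1.4); c,i,d=snap('top'); 
P=cloud(c,d); Z=P[...,2]; hsv=cv2.cvtColor(i,cv2.COLOR_RGB2HSV).astype(int)
def pk(n,m,box):
    m=m&(P[...,0]>box[0])&(P[...,0]<box[1])&(P[...,1]>box[2])&(P[...,1]<box[3])&(d>0)
    if m.sum()<5: print(n,m.sum()); return
    r=cv2.minAreaRect(np.float32(P[m][:,:2])); print(n,m.sum(),np.round(r[0],1),np.round(r[1],1),round(r[2],1))
pk('orange',(hsv[...,0]<18)&(hsv[...,1]>170),(330,560,80,270))
pk('cover',Z>90,(600,780,-110,180))
z0=np.load('top.npz'); i0=z0['i'].astype(int)
df=(abs(i0-i.astype(int)).sum(-1)>120).astype(np.uint8); n,l,s,ce=cv2.connectedComponentsWithStats(df)
print([(s[k].tolist()) for k in range(1,n) if s[k,4]>25])
E
```

```text
[434.34174616 403.12579399 196.31967767]
orange 224 [390.1 224.6] [88.2 22.1] 6.7
cover 1039 [728.8  46.5] [ 59. 190.] 8.0
[]
```

View pics/s8.png

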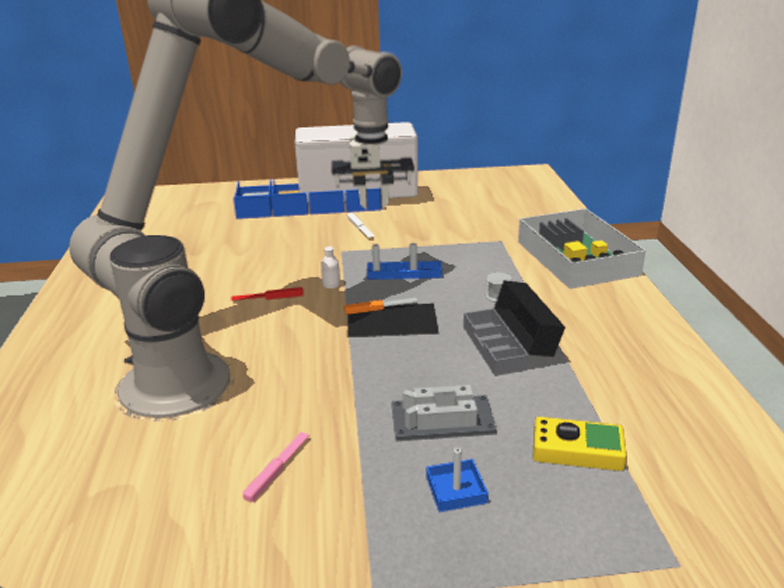

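The scene is as intended, except that the orange tool has been knocked about 3 cm aside and its handle end now overhangs the mat at (347,310). I'll lay it back properly.

Emit:
step_arm([
  [0.5, 0, 0, -0.02, -0.0893],
  [0.5, 0, 0, -0.02, -0.0893],
  [0.5, 0, 0, -0.02, -0.0893],
  [0.5, 0, 0, -0.01, -0.0893],
  [0.5, 0, 0, 0, -0.0893],
  [0.5, 0, 0, 0, -0.0893],
  [0.5, 0, 0, 0, -0.0893],
  [0.5, 0, 0, 0, -0.0893],
])

```text
time: 58.9
tool_pos: [434.4, 403.1, 229.2]
tcp_rot: [-3.141, -0.0, 2.666]
contact_force: [0.8, 0.5, 0.2]
grip_width: 46.0
finger_force: 0.0
```

Emit:
step_arm([
  [0.5, 0, 0, 0, -0.0893],
  [0.5, 0, 0, 0, -0.0893],
  [0.5, 0, 0, 0, -0.0893],
  [0.5, 0, 0, 0, -0.0893],
  [0.5, 0.013, -0.0883, 0, 0],
  [0.5, 0.013, -0.0883, 0, 0],
  [0.5, 0.013, -0.0883, 0, 0],
  [0.5, 0.013, -0.0883, 0, 0],
])

```text
time: 59.7
tool_pos: [422.0, 223.6, 229.3]
tcp_rot: [-3.141, -0.001, -3.061]
contact_force: [0.9, -0.2, 0.8]
grip_width: 45.7
finger_force: 0.0
```

Emit:
step_arm([
  [0.5, 0, 0, 0, 0],
  [0.5, 0, 0, 0, 0],
  [0.5, 0, 0, 0, 0],
  [0.5, 0, 0, 0, 0],
  [0.5, 0, 0, 0, 0],
])

```text
time: 60.2
tool_pos: [422.6, 226.0, 229.7]
tcp_rot: [3.142, -0.0, -3.06]
contact_force: [0.1, 0.7, -0.4]
grip_width: 46.0
finger_force: 0.0
```

```bash
python3 - <<'E'
from h import *
p,w=pose(); print(p,w); c,i,d=snap('wrist'); P=cloud(c,d); hsv=cv2.cvtColor(i,cv2.COLOR_RGB2HSV).astype(int)
def pk(n,m):
    n_,l,s,ce=cv2.connectedComponentsWithStats(m.astype(np.uint8)); k=1+np.argmax(s[1:,4]); m=(l==k)&(d>0)
    r=cv2.minAreaRect(np.float32(P[m][:,:2])); print(n,m.sum(),np.round(r[0],1),np.round(r[1],1),round(r[2],1),'z',np.percentile(P[m][:,2],[5,50,95]).round(1)); print(cv2.boxPoints(r).round(0).tolist())
pk('orange top',(hsv[...,0]<18)&(hsv[...,1]>170)&(P[...,2]>14))
pk('orange',(hsv[...,0]<18)&(hsv[...,1]>170))
b=(hsv[...,2]<50)&(P[...,2]<8)&(P[...,2]>-4)&(P[...,0]>330)&(P[...,0]<470)&(P[...,1]>90)&(P[...,1]<270)
pk('mat part',b)
go(416,225,60)
E
```

```text
[422.62720262 226.0358995  229.65376195] 184.66249061842413
orange top 1515 [391.2 225.4] [88.3 20. ] 6.8 z [18.9 21.3 22.7]
[[346.0, 230.0], [349.0, 210.0], [436.0, 221.0], [434.0, 241.0]]
orange 1542 [392.  225.4] [90.1 21.3] 6.8 z [18.5 21.3 22.7]
[[346.0, 231.0], [349.0, 209.0], [438.0, 220.0], [435.0, 241.0]]
mat part 9189 [409.1 168.8] [111.8 121.8] 89.9 z [2.3 3.6 4.8]
[[348.0, 113.0], [470.0, 113.0], [470.0, 225.0], [348.0, 225.0]]
at [422.6 225.9 229.7] 184.65 shares xyz [ 0.0133 -0.0008  0.3393] rows>=3.4  t=60.2
```

Emit:
step_arm([
  [0.5, 0.0128, 0.0058, 0.05, -0.024],
  [0.5, 0, 0, 0.09, 0],
  [0.5, 0, 0, 0.09, 0],
  [0.5, 0, 0, 0.09, 0],
  [0.5, 0, 0, 0.07, 0],
  [0.5, 0, 0, 0.02, 0],
  [0.5, 0, 0, 0.01, 0],
  [0.5, 0, 0, 0, 0],
])

```text
time: 61.05
tool_pos: [416.8, 228.0, 20.5]
tcp_rot: [3.141, 0.001, -3.024]
contact_force: [-1.1, -0.2, -0.1]
grip_width: 45.9
finger_force: 0.0
```

Emit:
step_arm([
  [0.5, 0, 0, 0, 0],
  [0.5, 0, 0, 0, 0],
  [0.5, 0, 0, 0, 0],
])

```text
time: 61.35
tool_pos: [416.7, 227.8, 20.9]
tcp_rot: [3.141, 0.002, -3.024]
contact_force: [-0.1, -0.7, 0.0]
grip_width: 45.8
finger_force: 0.0
```

```bash
python3 - <<'E'
from h import *
go(416,228.4,16.5,186.8)
E
```

```text
at [416.7 227.8  20.9] 186.73 shares xyz [0.0013 0.0014 0.0089] rows>=0.1 turn -0.0007 t=61.4
```

Emit:
step_arm([
  [0.5, 0.001, 0.001, 0.008, 0],
  [0.5, 0, 0, 0, 0],
  [0, 0, 0, 0, 0],
  [0, 0, 0, 0, 0],
  [0, 0, 0, 0, 0],
  [0, 0, 0, 0, 0],
  [0, 0, 0, 0, 0],
])

```text
time: 62.05
tool_pos: [415.6, 228.0, 15.9]
tcp_rot: [3.142, 0.0, -3.024]
contact_force: [-0.4, -0.7, 0.1]
grip_width: 19.6
finger_force: 30.0
```

Emit:
step_arm([
  [0, 0, 0, -0.03, 0],
  [0, 0, 0, -0.03, 0],
  [0, -0.015, -0.047, 0, 0],
  [0, -0.014, -0.047, 0, 0],
  [0, 0, 0, 0, 0.06],
  [0, 0, 0, 0, 0],
  [0, 0, 0, 0, 0],
  [0, 0, 0, 0, 0],
])

```text
time: 62.85
tool_pos: [435.3, 183.3, 45.9]
tcp_rot: [3.142, -0.0, -3.116]
contact_force: [-1.6, -0.0, -0.8]
grip_width: 19.5
finger_force: 30.0
```

```bash
python3 - <<'E'
from h import *
go(436,183,17.2)
print(bot.get_obs()['grip_width'])
E
```

```text
at [435.3 183.3  45.9] 181.47 shares xyz [-0.0015 -0.0007  0.0573] rows>=0.6  t=62.9
19.520114857081904
```

Emit:
step_arm([
  [0, 0, 0, 0.03, 0],
  [0, 0, 0, 0.02, 0],
  [0, 0, 0, 0.006, 0],
  [0, 0, 0, 0.002, 0],
  [0, 0, 0, 0.001, 0],
  [0, 0, 0, 0, 0],
  [0, 0, 0, 0, 0],
])

```text
time: 63.55
tool_pos: [435.7, 183.1, 16.7]
tcp_rot: [3.141, 0.001, -3.118]
contact_force: [0.6, -0.3, -0.1]
grip_width: 19.3
finger_force: 30.0
```

Emit:
step_arm([
  [0, 0, 0, 0.0005, 0],
  [0.35, 0, 0, 0, 0],
  [0.5, 0, 0, 0, 0],
  [0.5, 0, 0, 0, 0],
  [0.5, 0, 0, 0, 0],
  [0.5, 0, 0, -0.04, 0],
  [0.5, 0, 0, -0.09, 0],
  [0.5, 0, 0, -0.09, 0],
])

```text
time: 64.35
tool_pos: [434.7, 182.8, 126.9]
tcp_rot: [-3.141, -0.002, -3.118]
contact_force: [0.7, 0.1, 0.5]
grip_width: 45.8
finger_force: 0.0
```

Emit:
step_arm([
  [0.5, 0, 0, -0.09, 0],
  [0.5, 0, 0, -0.09, 0],
  [0.5, 0, 0, -0.02, 0],
  [0.5, 0, 0, 0, 0],
  [0.5, 0, 0, 0, 0],
  [0.5, 0, 0, 0, 0],
  [0.5, 0, 0, 0, 0],
  [0.5, 0, 0, 0, 0],
])

```text
time: 65.15
tool_pos: [435.1, 182.9, 225.1]
tcp_rot: [-3.141, -0.002, -3.118]
contact_force: [-0.1, 0.2, -0.5]
grip_width: 45.9
finger_force: 0.0
```

```bash
python3 - <<'E'
from h import *
p,w=pose(); print(p,w); c,i,d=snap('wrist'); P=cloud(c,d); hsv=cv2.cvtColor(i,cv2.COLOR_RGB2HSV).astype(int)
m=(hsv[...,0]<18)&(hsv[...,1]>170)&(P[...,2]>14)&(d>0)&(P[...,0]>330)&(P[...,1]<260)&(P[...,2]<30)
r=cv2.minAreaRect(np.float32(P[m][:,:2])); print(m.sum(),r,np.percentile(P[m][:,2],[5,50,95]))
# mat and long-tray pillars, cover via top
c,i,d=snap('top'); P=cloud(c,d); k=(P[...,2]>90)&(P[...,0]>600)&(P[...,0]<790)&(P[...,1]>-110)&(P[...,1]<180)&(d>0)
k&=i.max(-1)<70
print('cover high pts',k.sum(),np.percentile(P[k][:,2],[50,98]),np.array([fr(q) for q in P[k][:,:2]])[:,0].min())
E
```

```text
[435.10997382 182.90846798 225.11375618] 181.33313022280643
1534 ((410.9442138671875, 182.8890838623047), (89.05170440673828, 19.397172927856445), 0.9661966562271118) [18.82249259 21.29647491 22.63210778]
cover high pts 1058 [ 98.65320304 108.30097656] 44.587148307993914
```

```bash
python3 -c "
from plant import bot
print(bot.close_job())"
```

```text
the job is handed in; nothing more can be done
None
```

The job is handed in with every step done: the cover is swung back, pillars 1 and 4 (stopped by the no-go gap) stand in the long tray, pillar 2 (slipped in) is in the square tray and cell 3 was empty. The blade is back on its mat, re-laid after it was knocked aside. The pillars were held by the grip above the gauge jaws as they were pushed, not pushed low down, because the fingers are too wide for the gaps.

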